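# Clear the bearing case and press the bearings home

### The job

Coils have been packed by mistake in the hinged case of ball bearings. Open the lid, put every coil from the case into the black coil tray, and press each bearing flat into a bore of the aluminium housing until it is fully home, easing off as soon as the force rises at the shoulder; then shut the lid of the emptied case. Leave the notebook, the calculator and the jar alone.

Things in the scene. Friction and masses are not known exactly. Their poses are not given: they have to be found in the camera images.
- case: Shallow grey plastic parts case, fixed, 106 x 232 mm (long side along its y); origin at the centre of its underside, x points from its front edge to the hinge. Floor 4 mm, rim only 7 mm above the bench: parts stand well above the rim. Five thin black circles on the floor (a row along y, 44 mm apart, 5 mm to the front of the middle) mark packing places; some may be empty.
- lid (a joint): Hinge of the blue case lid, along the rear (+x) rim: 0 rad is shut, grows as the lid swings up and over to the rear, stop at 2.05 rad (leaning well back, out of the way of a hand in the case). Stiff (0.15 N m): it stays where it is left. The lid is a hollow cover, 106 x 232 mm, 23 mm deep, handle on its outside.
- lid_handle (a point): Centre of the lid's steel T-handle: round bar 10 mm thick, 30 mm long, parallel to the case's y, 28 mm off the lid's outside on an 8 mm stem. Lid at 0: 85 mm in front of the hinge and 51 mm above it; it swings with the lid, whose front edge is 106 mm from the hinge. Pinched across its ends by a gripper pointing straight down, it pivots between the pads and can be led up to about 1.95 rad and back.
- lid_hinge (a point): Point on the hinge axis in the middle of the rear rim, 53 mm behind the case's centre, 7.5 mm above the bench; the axis runs along the case's y.
- housing: Aluminium bearing housing, fixed to the bench, a block 90 x 190 x 32 mm high (long side along its y) with three bores in a row; origin at the centre of its underside, its top face 32 mm up. Small bolt heads stand 3 mm above the face along the two long edges.
- housing_hole0 (a point): Centre of the mouth of bore 0 (55 mm to -y), level with the housing's top face, z up. 36.5 mm wide, 2 mm chamfer. A bearing drops in freely about 5 mm (9 mm still showing); then the fit is tight: a steady push of about 10 N drives it (and the dark liner disc under it) the last 6 mm; it stays where left. It stops hard on the shoulder 11 mm down, where force rises steeply.
- housing_hole1 (a point): Centre of the mouth of bore 1 (middle), level with the housing's top face, z up. 36.5 mm wide, 2 mm chamfer. A bearing drops in freely about 5 mm (9 mm still showing); then the fit is tight: a steady push of about 10 N drives it (and the dark liner disc under it) the last 6 mm; it stays where left. It stops hard on the shoulder 11 mm down, where force rises steeply.
- housing_hole2 (a point): Centre of the mouth of bore 2 (55 mm to +y), level with the housing's top face, z up. 36.5 mm wide, 2 mm chamfer. A bearing drops in freely about 5 mm (9 mm still showing); then the fit is tight: a steady push of about 10 N drives it (and the dark liner disc under it) the last 6 mm; it stays where left. It stops hard on the shoulder 11 mm down, where force rises steeply.
- tray: Black tray for coils, fixed to the bench, 120 (x) x 160 (y) mm, walls 3 mm thick and 12 mm high, floor 3 mm up; origin at the centre of its underside. Four coils are fixed in a row along y at 36 mm to +x of its centre; the rest (from about 18 mm to +x to its -x wall) is free.
- bearing1: Steel ball bearing with black seals, a disc 35 mm in diameter, 14 mm high, with a 15 mm hole, 55 g; origin at its very centre, z along its axis; the two faces are alike. Fully home in a bore its centre is 4 mm below the mouth and 3 mm of it stand above the housing's face. Up to three, or fewer: None if absent.
- bearing2: Steel ball bearing with black seals, a disc 35 mm in diameter, 14 mm high, with a 15 mm hole, 55 g; origin at its very centre, z along its axis; the two faces are alike. Fully home in a bore its centre is 4 mm below the mouth and 3 mm of it stand above the housing's face. Up to three, or fewer: None if absent.
- bearing3: Steel ball bearing with black seals, a disc 35 mm in diameter, 14 mm high, with a 15 mm hole, 55 g; origin at its very centre, z along its axis; the two faces are alike. Fully home in a bore its centre is 4 mm below the mouth and 3 mm of it stand above the housing's face. Up to three, or fewer: None if absent.
- coil1: Loose toroidal coil, copper turns round a black ring core, 29 mm in diameter, 15 mm high, 30 g; origin at its very centre, z along its axis; wrongly packed among the bearings. One or two: None if absent.
- coil2: Loose toroidal coil, copper turns round a black ring core, 29 mm in diameter, 15 mm high, 30 g; origin at its very centre, z along its axis; wrongly packed among the bearings. One or two: None if absent.
- notebook: Bystander: closed notebook, 150 x 103 x 18 mm, origin at the centre of its underside.
- calculator: Bystander: pocket calculator, 150 x 100 x 21 mm, origin at the centre of its underside.
- jar: Bystander: white plastic jar, 48 mm in diameter, 85 mm high, origin at the centre of its underside.
Things that resemble listed ones, but are neither listed nor needed, are in the scene too. Several things look just like the housing: the one meant starts farthest from the robot's base.

How it is judged:
By the outcome, as a careful person would: the job done as asked, in the order asked, and still so for the second after the job is handed in, with the robot touching nothing.
Of bearing1, bearing2, bearing3 only 2 to 3 are there at a start; the rules pass over those that are not, and their reading is None.
Of coil1, coil2 only 1 to 2 are there at a start; the rules pass over those that are not, and their reading is None.
At some moment in a run one of bearing1, bearing2, bearing3, coil1, coil2 may be knocked a few centimetres aside while the robot is not near it.
Once in a run the grip may slacken for a moment while it holds something.
It also fails if it takes over 210 s, if anything falls off the work surface, if the arm or the gripper's body presses on something with over 40 N, if the wrist force passes 120 N, or if a joint passes its speed limit or range.

### The arm

A 6-joint arm with a two-finger parallel gripper is mounted at the origin on the work surface. World frame = base frame: x ahead of the robot, y to its left, z up, the work surface at z = 0. Lengths are in mm, angles in rad, forces in N, time in s.
With the tool pointing down it reaches from about 350 to 775 mm from the base axis. Payload 7.3 kg.
Tool frame: the origin (TCP) lies at the very end of the fingers, on their centre line; the grasp point (between the pads) lies bot.grip_point_offset behind it (bot.grip_point_offset is the distance from the TCP to the grasp point, in mm); z points along the fingers, y is the line along which they close (so a half turn about z gives the same grasp; the last joint's range is limited). The gripper opens to 92 mm and grips with 3 to 60 N. Pads are 19 mm wide; open, the fingers measure 130 mm over their backs; the gripper's body (75 mm by 190 mm) begins 47 mm behind the grasp point.
Start: joints at [-1.316, 0.342, 1.524, -0, 1.275, -0.146], TCP at [204.855, -483.404, 226.741] pointing down, gripper open.
Joint ranges: [-2.53, 2.53], [-0.77, 2.02], [0.04, 2.7], [-1, 4.14], [0.28, 2.66], [-3.11, 3.11]. Speed limits (rad/s): [2.57, 2.57, 3.14, 3.14, 3.14, 3.14].

### API

Orientations are given as [roll, pitch, yaw] about the fixed x, y, z axes, in that order (R = Rz(yaw) Ry(pitch) Rx(roll)).
In Python, from plant import bot gives the robot as it stands. The module is installed in compiled form; this text tells all that it offers.
- The arm moves only by the tool carry_out, never from a script. Its argument "plan" is a list of rows, each an object of numbers: "tx", "ty", "tz": the shift along the world's x, y, z in mm; "rx", "ry", "rz": the turn, a rotation vector about the world's x, y, z in rad. A call has 1 to 12 rows; each row shifts and turns the commanded pose from where the row before left it; what a row does not reach is not made up. A row lasts 1/10 s, in which the tool goes at most 50 mm and 8.59 degrees, less where a joint would pass 70% of its speed; a pose out of reach is approached as far as the arm can. A call with a gripper value outside its range is refused whole. "gripper" is the closure, from 0 (fully open) to 1 (shut), set as the call begins (left out, the last holds). The fingers move at their own pace and stop on an object; the grip force is fixed at half the most. Time passes only in rows, so rows that do not move let the fingers close. It gives the time, the measured TCP pose, the force, the opening and the grip force at its end, in the units of the state.
- bot.get_obs(): the state, without advancing time (a new reading comes with each control period).
- bot.capture(name): name is "scene" or "top" or "wrist"; returns the picture (384x512x3 uint8, red, green, blue); there is no depth.
- bot.camera_model(name): a dict with "camera_matrix" (3x3 intrinsics, pixels), "R" (3x3) and "t" (3): a world point X has camera coordinates R X + t. Camera axes: x right, y down, z forward; pixel columns grow to the right and rows downward; lengths in mm; the calibration is good to about 2 mm. A picture is of the moment at which its call begins: read the wrist's pose just before it. camera_model takes no time and is no camera call; for the wrist camera it gives the pose at the moment of the call.
- bot.close_job(): hands the job in; it is judged then, once.
The state is a dict: "time": time; "joint_positions": joint angles; "dq": joint speeds; "tau": joint torques, N m; "tool_pos": TCP position; "tcp_rot": TCP orientation; "contact_force": force on the tool from outside, world axes, zero at the start; "moment": the same for the moment, N m; "grip_width": finger opening in mm; "finger_force": force on a finger pad.
Only numpy, scipy, OpenCV 4.12 (cv2) and the standard library are available. Lean on these libraries where they do the work, as an engineer would, in place of code of your own. Each camera call takes 0.05 s, during which the arm holds its last target. There are 200 camera calls.

## Working session

There is one attempt and no reset: what is moved stays moved. The work goes in short steps, Python scripts to look and compute and a tool call to move; the robot and the scene stay as the last step left them, time stands still between calls to the robot, and variables do not carry over. Pictures are saved under pics/ and viewed, at most 14 in all, crops included, and the job is handed in when it is done.

Besides the shell and the picture viewer there is one more tool, called after "Emit:" as name(argument=value, ...) on one line, values as JSON. carry_out: Moves the arm, as the interface text tells. Its arguments: {"type":"object","properties":{"plan":{"type":"array"},"gripper":{"type":"number"}},"required":["plan"]}

```bash
mkdir -p pics; cat > h.py <<'E'
import cv2, numpy as np
from plant import bot
def shot(cam,name,crop=None,scale=1.5):
    m=bot.camera_model(cam); im=bot.capture(cam)[:,:,::-1].copy()
    cv2.imwrite(f'pics/{name}_raw.png',im)
    np.savez(f'pics/{name}.npz',K=m['camera_matrix'],R=m['R'],t=m['t'])
    if crop: im=im[crop[1]:crop[3],crop[0]:crop[2]]
    cv2.imwrite(f'pics/{name}.png',cv2.resize(im,None,fx=scale,fy=scale,interpolation=cv2.INTER_CUBIC))
def p2w(name,u,v,z):
    d=np.load(f'pics/{name}.npz');K,R,t=d['K'],d['R'],np.ravel(d['t'])
    r=R.T@np.linalg.inv(K)@np.array([u,v,1.]);c=-R.T@t
    return c+r*(z-c[2])/r[2]
def w2p(name,X):
    d=np.load(f'pics/{name}.npz');x=d['K']@(d['R']@np.array(X,float)+np.ravel(d['t']));return x[:2]/x[2]
E
python3 - <<'E'
from h import *
shot('top','top0');shot('scene','scene0')
o=bot.get_obs();print({k:np.round(v,3) for k,v in o.items()},bot.grip_point_offset)
m=np.load('pics/top0.npz');print(m['K'],-m['R'].T@np.ravel(m['t']),m['R'])
E
```

```text
{'time': np.float64(0.1), 'joint_positions': array([-1.316,  0.343,  1.525, -0.   ,  1.275, -0.146]), 'dq': array([ 0.001, -0.002, -0.003,  0.   ,  0.001,  0.001]), 'tau': array([ 2.0000e-03, -4.3200e+01, -2.4469e+01,  7.2000e-02,  5.3000e-02,
       -0.0000e+00]), 'tool_pos': array([ 204.755, -483.017,  226.112]), 'tcp_rot': array([-3.14 , -0.   ,  0.401]), 'contact_force': array([ 0.126, -0.332,  0.434]), 'moment': array([ 0.02 , -0.034, -0.067]), 'finger_force': np.float64(0.0), 'grip_width': np.float64(91.905)} 18.8
[[469.80685634   0.         259.92746388]
 [  0.         469.80685634 192.05766576]
 [  0.           0.           1.        ]] [ 249.10925821    7.09226628 1542.38016579] [[ 0.0136291  -0.99990497 -0.00207198]
 [-0.98316296 -0.01302321 -0.18226629]
 [ 0.18222198  0.00452122 -0.98324702]]
```

View pics/top0.png

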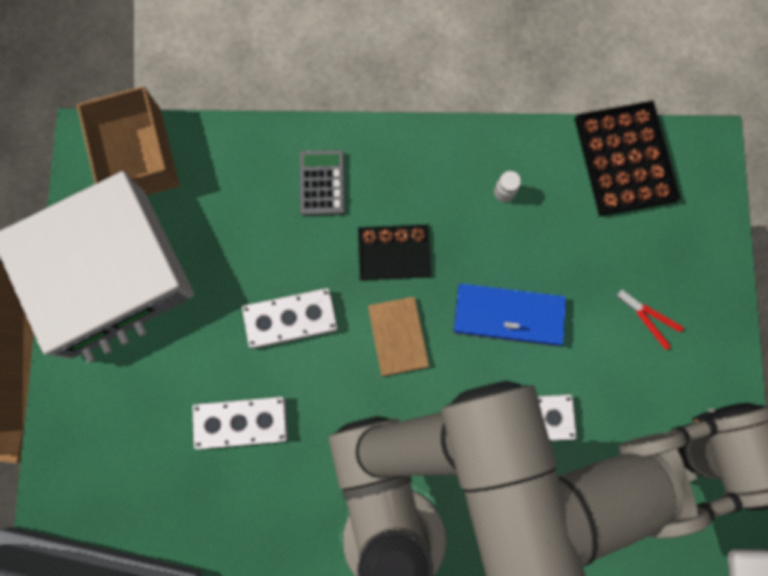

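View pics/scene0.png

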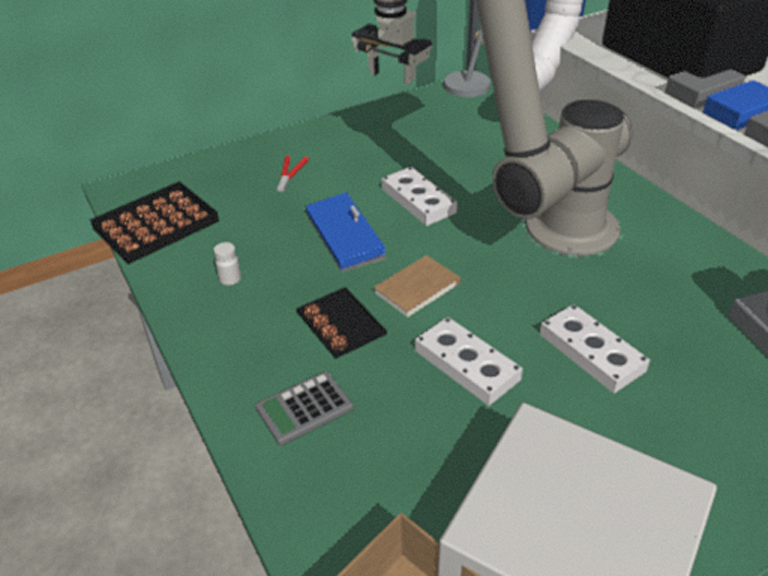

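The top view shows the lid (blue, 510,315), its handle (512,325), the tray (395,252) and the three housings. The farthest housing is at (290,318). The notebook is at (398,336), the jar at (508,186) and the calculator at (322,182). I'll fit these next.

```bash
python3 - <<'E'
from h import *
im=cv2.imread('pics/top0_raw.png').astype(int);b,g,r=im[...,0],im[...,1],im[...,2]
def fit(mask,z,near):
    n,l,s,c=cv2.connectedComponentsWithStats(mask.astype(np.uint8))
    i=min((i for i in range(1,n) if s[i,4]>300),key=lambda i:np.hypot(*(c[i]-np.array(near)/1.5)))
    ys,xs=np.where(l==i);P=np.array([p2w('top0',u,v,z)[:2] for u,v in zip(xs,ys)],np.float32)
    rc=cv2.minAreaRect(P);print(near,np.round(rc[0],1),np.round(rc[1],1),round(rc[2],2),np.round(cv2.boxPoints(rc)).tolist())
fit((b>110)&(r<70)&(b>g+50),30.5,(510,315))
fit((b>130)&(g>130)&(r>130),32,(290,318))
fit((g<45)&(r<90)&(b<60),12,(395,252))
for p,z in [((512,325),58),((263,323),32),((288,318),32),((313,313),32),((508,178),85),((398,336),18),((322,182),21)]: print(p,np.round(p2w('top0',p[0]/1.5,p[1]/1.5,z),1))
E
```

```text
(510, 315) [ 477.1 -246.3] [235. 107.] 83.59 [[411.0, -357.0], [517.0, -369.0], [543.0, -135.0], [437.0, -124.0]]
(290, 318) [462.5 233.1] [ 94.5 193.8] 12.82 [[395.0, 317.0], [438.0, 128.0], [530.0, 149.0], [487.0, 338.0]]
(395, 252) [615.2   4.9] [116.7 154. ] 1.22 [[555.0, 81.0], [559.0, -73.0], [675.0, -71.0], [672.0, 83.0]]
(512, 325) [ 448.  -246.1   58. ]
(263, 323) [448.7 287.1  32. ]
(288, 318) [460.3 233.6  32. ]
(313, 313) [471.9 179.8  32. ]
(508, 178) [ 765.  -238.6   85. ]
(398, 336) [426.  -5.  18.]
(322, 182) [772.8 170.8  21. ]
```

Emit:
carry_out(plan=[{"tx":24,"ty":24,"tz":-6,"rz":-0.052},{"tx":24,"ty":24,"tz":-6,"rz":-0.052},{"tx":24,"ty":24,"tz":-6,"rz":-0.052},{"tx":24,"ty":24,"tz":-6,"rz":-0.052},{"tx":24,"ty":24,"tz":-6,"rz":-0.052},{"tx":24,"ty":24,"tz":-6,"rz":-0.052},{"tx":24,"ty":24,"tz":-6,"rz":-0.052},{"tx":24,"ty":24,"tz":-6,"rz":-0.052},{"tx":24,"ty":24,"tz":-6,"rz":-0.052},{"tx":24,"ty":22,"tz":-6,"rz":-0.045},{},{}])

```text
invalid input at $.plan[0]: expected keys tx, ty, tz, rx, ry, rz
```

```bash
python3 - <<'E'
from h import *
o=bot.get_obs();print(o['time'],o['tool_pos'],o['tcp_rot'],o['joint_positions'])
shot('wrist','w1')
print(w2p('w1',[446,-245,58.5])*1.5)
E
```

```text
0.1 [ 204.75492368 -483.01669177  226.1118982 ] [-3.14020257e+00 -1.98561180e-04  4.00806370e-01] [-1.31599492e+00  3.42644365e-01  1.52494176e+00 -6.05191340e-06
  1.27541070e+00 -1.46003334e-01]
[ 143.18257593 -324.78790269]
```

View pics/w1.png

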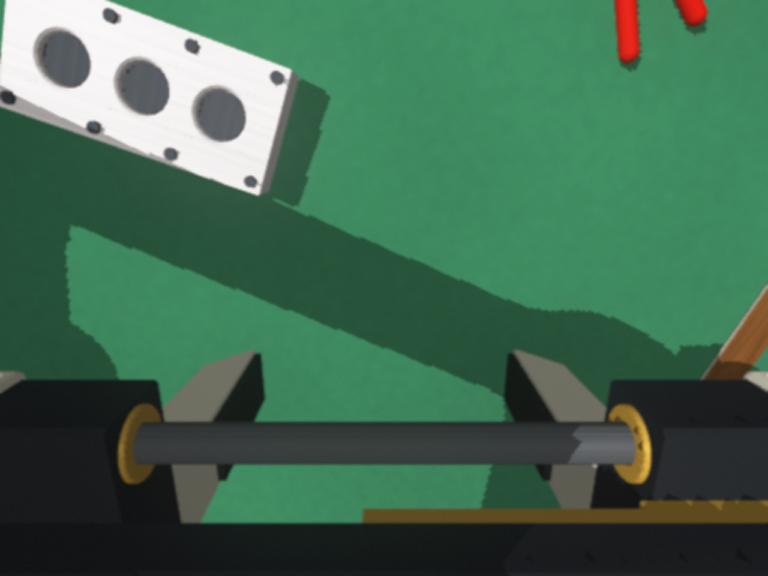

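The wrist view shows a look-alike housing at (150,90). The fingers are at the bottom of the picture, and the camera looks ahead of the tool. The move was refused because every row needs all six keys.

Emit:
carry_out(plan=[{"tx":24,"ty":24,"tz":-6,"rx":0,"ry":0,"rz":-0.052},{"tx":24,"ty":24,"tz":-6,"rx":0,"ry":0,"rz":-0.052},{"tx":24,"ty":24,"tz":-6,"rx":0,"ry":0,"rz":-0.052},{"tx":24,"ty":24,"tz":-6,"rx":0,"ry":0,"rz":-0.052},{"tx":24,"ty":24,"tz":-6,"rx":0,"ry":0,"rz":-0.052},{"tx":24,"ty":24,"tz":-6,"rx":0,"ry":0,"rz":-0.052},{"tx":24,"ty":24,"tz":-6,"rx":0,"ry":0,"rz":-0.052},{"tx":24,"ty":24,"tz":-6,"rx":0,"ry":0,"rz":-0.052},{"tx":0,"ty":24,"tz":-6,"rx":0,"ry":0,"rz":-0.052},{"tx":0,"ty":22,"tz":-6,"rx":0,"ry":0,"rz":-0.045},{"tx":0,"ty":0,"tz":0,"rx":0,"ry":0,"rz":0},{"tx":0,"ty":0,"tz":0,"rx":0,"ry":0,"rz":0}])

```text
time: 1.35
tool_pos: [397.1, -245.6, 166.9]
tcp_rot: [3.141, -0.0, -0.11]
contact_force: [0.2, -0.6, 0.0]
grip_width: 91.6
finger_force: 0.0
```

```bash
python3 - <<'E'
from h import *
o=bot.get_obs();print(o['time'],o['tool_pos'],o['tcp_rot'],o['joint_positions'])
shot('wrist','w2')
print(w2p('w2',[446,-245,58.5])*1.5)
E
```

```text
1.35 [ 397.05854507 -245.62991248  166.88610429] [ 3.14099250e+00 -1.86314305e-04 -1.10267616e-01] [-7.18108338e-01  2.98516305e-01  1.76890029e+00 -4.39437934e-04
  1.07368042e+00  9.63165129e-01]
[373.32666753 209.41101922]
```

View pics/w2.png

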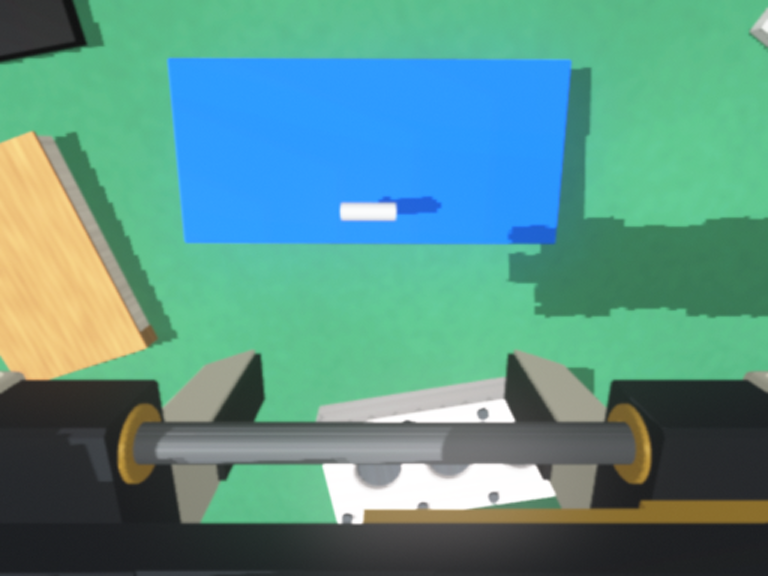

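The wrist view shows the handle at (368,211) and the lid corners at (169,59), (570,61), (556,243) and (186,243). The yaw matches.

```bash
python3 - <<'E'
from h import *
P=[p2w('w2',u/1.5,v/1.5,30.5) for u,v in [(169,59),(570,61),(556,243),(186,243)]]
h=p2w('w2',368/1.5,211/1.5,58.5);print(np.round(P,1),np.round(np.mean(P,0),1),h)
d=P[0]+P[3]-P[1]-P[2];yaw=np.arctan2(-d[0],d[1]);c=np.mean(P,0)[:2]
x=np.array([np.cos(yaw),np.sin(yaw)]);print(yaw,'handle pred',c-32*x)
hi=h[:2]+85*x;print('hinge',hi,c+53*x)
s=[]
for th in np.arange(0,1.96,.13):
    a=.5404+th;s.append([*(hi-99.1*np.cos(a)*x),7.5+99.1*np.sin(a)])
s=np.array(s);print(np.round(np.diff(s,axis=0),0).tolist(),np.round(s[-1]-s[0]))
E
```

```text
[[ 540.2 -137.5   30.5]
 [ 514.  -366.    30.5]
 [ 408.4 -358.3   30.5]
 [ 434.4 -121.7   30.5]] [ 474.3 -245.9   30.5] [ 445.44017977 -241.87854366   58.5       ]
-0.11180840103539154 handle pred [ 442.47055357 -242.28990747]
hinge [ 529.90943548 -251.36246895] [ 526.93980928 -251.77383276]
[[7.0, -1.0, 11.0], [9.0, -1.0, 10.0], [10.0, -1.0, 8.0], [11.0, -1.0, 7.0], [12.0, -1.0, 6.0], [12.0, -1.0, 4.0], [13.0, -1.0, 2.0], [13.0, -1.0, 1.0], [13.0, -1.0, -1.0], [13.0, -1.0, -3.0], [12.0, -1.0, -4.0], [11.0, -1.0, -6.0], [11.0, -1.0, -7.0], [10.0, -1.0, -9.0], [8.0, -1.0, -10.0]] [163. -18.   9.]
```

Emit:
carry_out(plan=[{"tx":24,"ty":2,"tz":-14,"rx":0,"ry":0,"rz":0},{"tx":24,"ty":1.5,"tz":-14,"rx":0,"ry":0,"rz":0},{"tx":0,"ty":0,"tz":-30,"rx":0,"ry":0,"rz":0},{"tx":0,"ty":0,"tz":-30,"rx":0,"ry":0,"rz":0},{"tx":0,"ty":0,"tz":-25,"rx":0,"ry":0,"rz":0},{"tx":0,"ty":0,"tz":-13.5,"rx":0,"ry":0,"rz":0},{"tx":0,"ty":0,"tz":0,"rx":0,"ry":0,"rz":0},{"tx":0,"ty":0,"tz":0,"rx":0,"ry":0,"rz":0}])

```text
time: 2.2
tool_pos: [445.1, -243.0, 40.6]
tcp_rot: [3.141, -0.001, -0.113]
contact_force: [0.1, -0.7, 1.1]
grip_width: 91.6
finger_force: 0.0
```

Emit:
carry_out(plan=[{"tx":0,"ty":0,"tz":0,"rx":0,"ry":0,"rz":0},{"tx":0,"ty":0,"tz":0,"rx":0,"ry":0,"rz":0},{"tx":0,"ty":0,"tz":0,"rx":0,"ry":0,"rz":0},{"tx":0,"ty":0,"tz":0,"rx":0,"ry":0,"rz":0},{"tx":0,"ty":0,"tz":0,"rx":0,"ry":0,"rz":0},{"tx":0,"ty":0,"tz":0,"rx":0,"ry":0,"rz":0},{"tx":0,"ty":0,"tz":0,"rx":0,"ry":0,"rz":0},{"tx":0,"ty":0,"tz":0,"rx":0,"ry":0,"rz":0}], gripper=1)

```text
time: 3.0
tool_pos: [444.8, -241.9, 40.2]
tcp_rot: [3.142, 0.0, -0.112]
contact_force: [-0.8, 0.6, 1.2]
grip_width: 32.3
finger_force: 0.0
```

Emit:
carry_out(plan=[{"tx":0,"ty":0,"tz":0,"rx":0,"ry":0,"rz":0},{"tx":0,"ty":0,"tz":0,"rx":0,"ry":0,"rz":0},{"tx":0,"ty":0,"tz":0,"rx":0,"ry":0,"rz":0},{"tx":3,"ty":0,"tz":5,"rx":0,"ry":0,"rz":0},{"tx":4,"ty":-1,"tz":6,"rx":0,"ry":0,"rz":0},{"tx":9,"ty":-1,"tz":10,"rx":0,"ry":0,"rz":0},{"tx":0,"ty":0,"tz":0,"rx":0,"ry":0,"rz":0}])

```text
time: 3.7
tool_pos: [463.4, -244.1, 61.7]
tcp_rot: [3.141, -0.004, -0.112]
contact_force: [8.0, -1.0, -9.8]
grip_width: 29.3
finger_force: 30.0
```

Emit:
carry_out(plan=[{"tx":12,"ty":-1,"tz":7,"rx":0,"ry":0,"rz":0},{"tx":11,"ty":-1,"tz":6,"rx":0,"ry":0,"rz":0},{"tx":12,"ty":-1,"tz":6,"rx":0,"ry":0,"rz":0},{"tx":12,"ty":-1,"tz":4,"rx":0,"ry":0,"rz":0},{"tx":0,"ty":0,"tz":0,"rx":0,"ry":0,"rz":0}])

```text
time: 4.2
tool_pos: [508.2, -249.1, 83.1]
tcp_rot: [3.14, 0.001, -0.112]
contact_force: [1.3, -7.2, -11.5]
grip_width: 29.2
finger_force: 30.0
```

Emit:
carry_out(plan=[{"tx":12,"ty":-2,"tz":0,"rx":0,"ry":0,"rz":0},{"tx":13,"ty":-2,"tz":0,"rx":0,"ry":0,"rz":0},{"tx":13,"ty":-1,"tz":-1.5,"rx":0,"ry":0,"rz":0},{"tx":13,"ty":-1,"tz":-3,"rx":0,"ry":0,"rz":0},{"tx":0,"ty":0,"tz":0,"rx":0,"ry":0,"rz":0}])

```text
time: 4.7
tool_pos: [558.9, -254.9, 79.0]
tcp_rot: [3.14, 0.002, -0.112]
contact_force: [-2.2, -6.0, -2.9]
grip_width: 29.4
finger_force: 30.0
```

Emit:
carry_out(plan=[{"tx":12,"ty":-2.5,"tz":-5,"rx":0,"ry":0,"rz":0},{"tx":10.5,"ty":-2,"tz":-6,"rx":0,"ry":0,"rz":0},{"tx":9.7,"ty":-1,"tz":-7,"rx":0,"ry":0,"rz":0},{"tx":0,"ty":0,"tz":0,"rx":0,"ry":0,"rz":0}])

```text
time: 5.1
tool_pos: [591.7, -258.7, 60.3]
tcp_rot: [-3.141, 0.001, -0.112]
contact_force: [-2.4, 2.8, -2.5]
grip_width: 29.0
finger_force: 30.0
```

Emit:
carry_out(plan=[{"tx":8.5,"ty":-1,"tz":-8,"rx":0,"ry":0,"rz":0},{"tx":6.5,"ty":-1,"tz":-8,"rx":0,"ry":0,"rz":0},{"tx":0,"ty":0,"tz":0,"rx":0,"ry":0,"rz":0}])

```text
time: 5.4
tool_pos: [606.4, -260.4, 44.9]
tcp_rot: [-3.14, 0.001, -0.112]
contact_force: [-0.4, 4.8, -1.7]
grip_width: 29.4
finger_force: 30.0
```

Emit:
carry_out(plan=[{"tx":0,"ty":0,"tz":0,"rx":0,"ry":0,"rz":0},{"tx":0,"ty":0,"tz":0,"rx":0,"ry":0,"rz":0},{"tx":0,"ty":0,"tz":0,"rx":0,"ry":0,"rz":0},{"tx":0,"ty":0,"tz":0,"rx":0,"ry":0,"rz":0},{"tx":0,"ty":0,"tz":20,"rx":0,"ry":0,"rz":0},{"tx":0,"ty":0,"tz":40,"rx":0,"ry":0,"rz":0},{"tx":0,"ty":0,"tz":40,"rx":0,"ry":0,"rz":0},{"tx":-30,"ty":3,"tz":30,"rx":0,"ry":0,"rz":0},{"tx":-45,"ty":4,"tz":10,"rx":0,"ry":0,"rz":0},{"tx":-45,"ty":5,"tz":0,"rx":0,"ry":0,"rz":0},{"tx":-45,"ty":5,"tz":0,"rx":0,"ry":0,"rz":0},{"tx":-35,"ty":4,"tz":0,"rx":0,"ry":0,"rz":0}], gripper=0)

```text
time: 6.6
tool_pos: [403.7, -240.0, 186.2]
tcp_rot: [3.141, -0.0, -0.113]
contact_force: [0.4, -0.8, 0.6]
grip_width: 91.7
finger_force: 0.0
```

```bash
python3 - <<'E'
from h import *
o=bot.get_obs();print(o['time'],o['tool_pos'],o['tcp_rot'],o['contact_force'])
shot('wrist','w3')
E
```

```text
6.6 [ 403.70318646 -239.9919743   186.21896857] [ 3.14066462e+00 -4.39381466e-04 -1.12504860e-01] [ 0.40898874 -0.81058267  0.63268977]
```

View pics/w3.png

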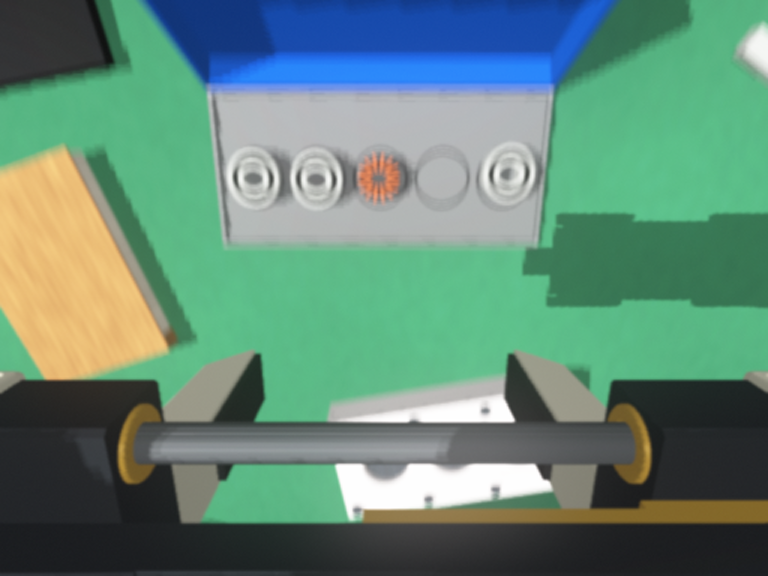

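The wrist view shows the open case with bearings at (254,177), (316,178) and (509,174), one coil at (379,178), and an empty place at (442,178). The lid leans back behind them.

```bash
python3 - <<'E'
from h import *
for n,u,v,z in [('b1',254,177,18),('b2',316,178,18),('coil',379,178,19),('empty',442,180,4),('b3',509,174,18)]:
    print(n,np.round(p2w('w3',u/1.5,v/1.5,z),1))
C=np.array([475.5,-246]);x=np.array([np.cos(-.112),np.sin(-.112)]);y=np.array([-x[1],x[0]])
for k in (2,1,0,-1,-2):print(C-5*x+44*k*y)
E
```

```text
b1 [ 476.1 -159.    18. ]
b2 [ 470.7 -200.9   18. ]
coil [ 466.  -243.7   19. ]
empty [ 458.7 -288.     4. ]
b3 [ 458.7 -332.1   18. ]
[ 480.36673454 -157.99252932]
[ 475.44903089 -201.71684968]
[ 470.53132723 -245.44117004]
[ 465.61362358 -289.1654904 ]
[ 460.69591992 -332.88981076]
```

Emit:
carry_out(plan=[{"tx":6,"ty":0,"tz":0,"rx":0,"ry":0,"rz":0.143},{"tx":6,"ty":0,"tz":0,"rx":0,"ry":0,"rz":0.143},{"tx":6,"ty":0,"tz":0,"rx":0,"ry":0,"rz":0.143},{"tx":6,"ty":0,"tz":0,"rx":0,"ry":0,"rz":0.143},{"tx":6,"ty":0,"tz":0,"rx":0,"ry":0,"rz":0.143},{"tx":6,"ty":0,"tz":0,"rx":0,"ry":0,"rz":0.143},{"tx":6,"ty":-1,"tz":0,"rx":0,"ry":0,"rz":0.143},{"tx":5,"ty":-1,"tz":0,"rx":0,"ry":0,"rz":0.143},{"tx":5,"ty":-1,"tz":0,"rx":0,"ry":0,"rz":0.143},{"tx":5,"ty":-1,"tz":0,"rx":0,"ry":0,"rz":0.143},{"tx":5,"ty":0,"tz":0,"rx":0,"ry":0,"rz":0.141},{"tx":0,"ty":0,"tz":0,"rx":-0.01,"ry":-0.09,"rz":0}], gripper=0.5)

```text
time: 7.85
tool_pos: [470.3, -245.2, 185.8]
tcp_rot: [3.048, 0.001, 1.464]
contact_force: [0.7, -0.3, -0.8]
grip_width: 45.7
finger_force: 0.0
```

Emit:
carry_out(plan=[{"tx":0,"ty":0,"tz":-40,"rx":0,"ry":0,"rz":0},{"tx":0,"ty":0,"tz":-40,"rx":0,"ry":0,"rz":0},{"tx":0,"ty":0,"tz":-40,"rx":0,"ry":0,"rz":0},{"tx":0,"ty":0,"tz":-20,"rx":0,"ry":0,"rz":0},{"tx":0,"ty":0,"tz":0,"rx":0,"ry":0,"rz":0},{"tx":0,"ty":0,"tz":0,"rx":0,"ry":0,"rz":0}])

```text
time: 8.45
tool_pos: [468.6, -244.9, 46.4]
tcp_rot: [3.05, 0.0, 1.459]
contact_force: [0.6, -0.2, -0.1]
grip_width: 46.1
finger_force: 0.0
```

```bash
python3 - <<'E'
from h import *
o=bot.get_obs();print(o['time'],o['tool_pos'],o['tcp_rot'],o['contact_force'],o['joint_positions'],o['grip_width'])
shot('wrist','w4')
E
```

```text
8.45 [ 468.57355102 -244.85246099   46.39902661] [3.05022696e+00 3.39949772e-04 1.45867952e+00] [ 0.63017406 -0.19752657 -0.12639864] [-0.65508917  0.52786153  1.81048206  0.07062832  0.72603038 -0.59400371] 46.11243064723796
```

View pics/w4.png

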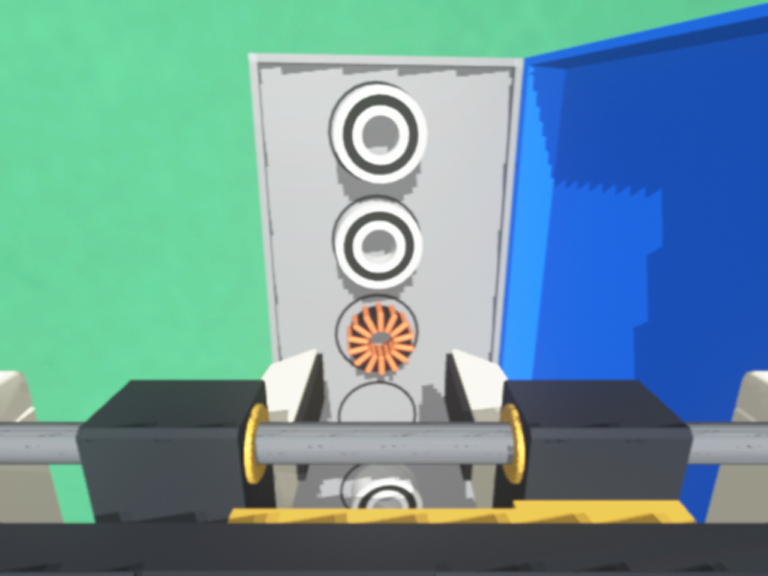

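This close view shows the coil at (380,338) and bearings at (379,245) and (379,133). The lid has room behind the fingers.

```bash
python3 - <<'E'
from h import *
for n,u,v,z in [('coil',380,339,19),('b2',379,244,18),('b1',379,133,18)]:
    print(n,np.round(p2w('w4',u/1.5,v/1.5,z),1))
for X in ([468.6,-244.9,46.4],[468,-244.9,19]):print(w2p('w4',X)*1.5)
E
```

```text
coil [ 469.8 -241.4   19. ]
b2 [ 474.2 -200.2   18. ]
b1 [ 479.1 -157.8   18. ]
[383.82284573 376.33253582]
[376.70028973 346.93424282]
```

Emit:
carry_out(plan=[{"tx":1,"ty":2.5,"tz":-10,"rx":0,"ry":0,"rz":0},{"tx":0,"ty":0,"tz":-15,"rx":0,"ry":0,"rz":0},{"tx":0,"ty":0,"tz":-8,"rx":0,"ry":0,"rz":0},{"tx":0,"ty":0,"tz":-4,"rx":0,"ry":0,"rz":0},{"tx":0,"ty":0,"tz":0,"rx":0,"ry":0,"rz":0}])

```text
time: 9.0
tool_pos: [469.0, -241.8, 8.6]
tcp_rot: [3.051, -0.0, 1.459]
contact_force: [-0.0, 0.5, 0.4]
grip_width: 45.6
finger_force: 0.0
```

Emit:
carry_out(plan=[{"tx":0,"ty":0,"tz":0,"rx":0,"ry":0,"rz":0},{"tx":0,"ty":0,"tz":0,"rx":0,"ry":0,"rz":0},{"tx":0,"ty":0,"tz":0,"rx":0,"ry":0,"rz":0},{"tx":0,"ty":0,"tz":0,"rx":0,"ry":0,"rz":0},{"tx":0,"ty":0,"tz":0,"rx":0,"ry":0,"rz":0},{"tx":0,"ty":0,"tz":10,"rx":0,"ry":0,"rz":0},{"tx":0,"ty":0,"tz":20,"rx":0,"ry":0,"rz":0},{"tx":0,"ty":0,"tz":30,"rx":0,"ry":0,"rz":0},{"tx":0,"ty":0,"tz":0,"rx":0,"ry":0,"rz":0}], gripper=1)

```text
time: 9.9
tool_pos: [470.9, -243.3, 72.6]
tcp_rot: [3.045, 0.003, 1.459]
contact_force: [-0.4, -0.6, -0.1]
grip_width: 27.9
finger_force: 29.8
```

Emit:
carry_out(plan=[{"tx":0,"ty":0,"tz":40,"rx":0,"ry":0,"rz":0},{"tx":0,"ty":0,"tz":40,"rx":0.01,"ry":0.09,"rz":0},{"tx":12.5,"ty":24.7,"tz":0,"rx":0,"ry":0,"rz":0},{"tx":12.5,"ty":24.7,"tz":0,"rx":0,"ry":0,"rz":0},{"tx":12.5,"ty":24.7,"tz":0,"rx":0,"ry":0,"rz":0},{"tx":12.5,"ty":24.7,"tz":0,"rx":0,"ry":0,"rz":0},{"tx":12.5,"ty":24.7,"tz":0,"rx":0,"ry":0,"rz":0},{"tx":12.5,"ty":24.7,"tz":0,"rx":0,"ry":0,"rz":0},{"tx":12.5,"ty":24.7,"tz":0,"rx":0,"ry":0,"rz":0},{"tx":12.5,"ty":24.7,"tz":0,"rx":0,"ry":0,"rz":0},{"tx":12.5,"ty":24.7,"tz":0,"rx":0,"ry":0,"rz":0},{"tx":12.5,"ty":24.7,"tz":0,"rx":0,"ry":0,"rz":0}])

```text
time: 11.1
tool_pos: [594.0, 6.2, 148.3]
tcp_rot: [-3.141, 0.0, 1.459]
contact_force: [0.2, -0.3, -0.6]
grip_width: 27.7
finger_force: 29.8
```

Emit:
carry_out(plan=[{"tx":0,"ty":0,"tz":-40,"rx":0,"ry":0,"rz":0},{"tx":0,"ty":0,"tz":-40,"rx":0,"ry":0,"rz":0},{"tx":0,"ty":0,"tz":-30,"rx":0,"ry":0,"rz":0},{"tx":0,"ty":0,"tz":0,"rx":0,"ry":0,"rz":0},{"tx":0,"ty":0,"tz":0,"rx":0,"ry":0,"rz":0}])

```text
time: 11.6
tool_pos: [594.0, 5.1, 38.9]
tcp_rot: [-3.141, 0.0, 1.459]
contact_force: [-0.0, -0.7, 1.0]
grip_width: 27.8
finger_force: 29.8
```

```bash
python3 - <<'E'
from h import *
o=bot.get_obs();print(o['time'],o['tool_pos'],o['tcp_rot'],o['contact_force'],o['joint_positions'],o['grip_width'])
shot('wrist','w5',scale=1)
shot('top','top1')
E
```

```text
11.6 [593.98673835   5.06061608  38.88228894] [-3.14075314e+00  2.73857551e-05  1.45873447e+00] [-0.04759397 -0.71074671  0.95371323] [-1.20436886e-01  6.65789849e-01  1.54513088e+00 -4.28843943e-05
  9.31511188e-01 -8.34941607e-03] 27.772986906694666
```

View pics/w5.png

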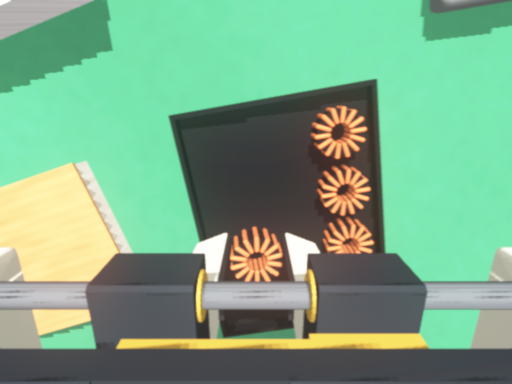

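The coil is held at (256,255), above the free part of the tray. The fixed coils are to the right at (348,190).

Emit:
carry_out(plan=[{"tx":3,"ty":0,"tz":-18,"rx":0,"ry":0,"rz":0},{"tx":0,"ty":0,"tz":-10,"rx":0,"ry":0,"rz":0},{"tx":0,"ty":0,"tz":0,"rx":0,"ry":0,"rz":0},{"tx":0,"ty":0,"tz":0,"rx":0,"ry":0,"rz":0}])

```text
time: 12.1
tool_pos: [597.3, 5.0, 11.5]
tcp_rot: [3.141, 0.0, 1.459]
contact_force: [-0.2, 0.3, 0.3]
grip_width: 28.0
finger_force: 29.8
```

Emit:
carry_out(plan=[{"tx":0,"ty":0,"tz":0,"rx":0,"ry":0,"rz":0},{"tx":0,"ty":0,"tz":0,"rx":0,"ry":0,"rz":0},{"tx":0,"ty":0,"tz":0,"rx":0,"ry":0,"rz":0},{"tx":0,"ty":0,"tz":15,"rx":0,"ry":0,"rz":0},{"tx":0,"ty":0,"tz":40,"rx":0,"ry":0,"rz":0},{"tx":0,"ty":0,"tz":40,"rx":0,"ry":0,"rz":0},{"tx":0,"ty":0,"tz":40,"rx":0,"ry":0,"rz":0},{"tx":0,"ty":0,"tz":0,"rx":0,"ry":0,"rz":0}], gripper=0.62)

```text
time: 12.9
tool_pos: [600.3, 4.8, 152.2]
tcp_rot: [3.13, 0.0, 1.459]
contact_force: [0.7, 0.0, -0.3]
grip_width: 34.8
finger_force: 0.0
```

Emit:
carry_out(plan=[{"tx":-12.3,"ty":-20.5,"tz":0,"rx":0,"ry":0,"rz":0},{"tx":-12.3,"ty":-20.5,"tz":0,"rx":0,"ry":0,"rz":0},{"tx":-12.3,"ty":-20.5,"tz":0,"rx":0,"ry":0,"rz":0},{"tx":-12.3,"ty":-20.5,"tz":0,"rx":0,"ry":0,"rz":0},{"tx":-12.3,"ty":-20.5,"tz":0,"rx":0,"ry":0,"rz":0},{"tx":-12.3,"ty":-20.5,"tz":0,"rx":0,"ry":0,"rz":0},{"tx":-12.3,"ty":-20.5,"tz":0,"rx":0,"ry":0,"rz":0},{"tx":-12.3,"ty":-20.5,"tz":0,"rx":0,"ry":0,"rz":0},{"tx":-12.3,"ty":-20.5,"tz":0,"rx":0,"ry":0,"rz":0},{"tx":-12.3,"ty":-20.5,"tz":0,"rx":-0.01,"ry":-0.09,"rz":0},{"tx":0,"ty":0,"tz":-40,"rx":0,"ry":0,"rz":0},{"tx":0,"ty":0,"tz":-40,"rx":0,"ry":0,"rz":0}], gripper=0.45)

```text
time: 14.1
tool_pos: [474.0, -201.2, 66.0]
tcp_rot: [3.047, 0.002, 1.457]
contact_force: [-0.1, 0.4, -0.9]
grip_width: 50.7
finger_force: 0.0
```

Emit:
carry_out(plan=[{"tx":0,"ty":0,"tz":-20,"rx":0,"ry":0,"rz":0},{"tx":0,"ty":0,"tz":0,"rx":0,"ry":0,"rz":0},{"tx":0,"ty":0,"tz":0,"rx":0,"ry":0,"rz":0}])

```text
time: 14.4
tool_pos: [474.2, -200.0, 46.0]
tcp_rot: [3.051, -0.0, 1.459]
contact_force: [0.6, -0.2, 0.2]
grip_width: 50.6
finger_force: 0.0
```

```bash
cat >> h.py <<'E'
def circ(name,X,rad=17.5,z=None):
    "predict circle location; returns Hough circle nearest, as world point at z=X[2]"
    im=cv2.imread(f'pics/{name}_raw.png',0);p=w2p(name,X);q=w2p(name,[X[0]+rad,X[1],X[2]]);q2=w2p(name,[X[0],X[1]+rad,X[2]])
    r=(np.hypot(*(q-p))+np.hypot(*(q2-p)))/2
    c=cv2.HoughCircles(cv2.GaussianBlur(im,(3,3),0),cv2.HOUGH_GRADIENT,1,10,param1=100,param2=15,minRadius=int(r*.9),maxRadius=int(r*1.1)+1)
    if c is None: return None
    c=min(c[0],key=lambda k:np.hypot(k[0]-p[0],k[1]-p[1]));return np.round(p2w(name,c[0],c[1],X[2]),1),np.round(c,1),np.round(p,1)
E
python3 - <<'E'
from h import *
o=bot.get_obs();print(o['time'],o['tool_pos'],o['tcp_rot'],o['contact_force'],o['grip_width'])
shot('wrist','w6')
for X in ([474.2,-200.5,18],[479,-158,18]):print(circ('w6',X))
E
```

```text
14.4 [ 474.20771547 -199.97184524   45.96049914] [ 3.05112372e+00 -2.23535501e-04  1.45878772e+00] [ 0.55150263 -0.15558347  0.16310022] 50.599386467887
(array([ 474.1, -198.3,   18. ]), array([251.5, 228.5,  28.4], dtype=float32), array([252.1, 231.5]))
(array([ 479. , -156.2,   18. ]), array([251.5, 164.5,  31.4], dtype=float32), array([251.9, 167.3]))
```

View pics/w6.png

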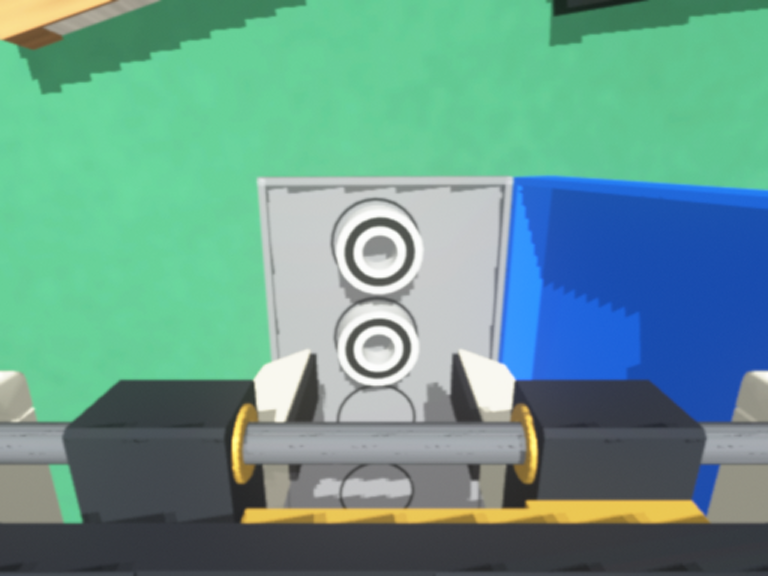

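Bearing 2 is at (379,346), centred between the fingers. Bearing 1 is at (379,249).

Emit:
carry_out(plan=[{"tx":0,"ty":0,"tz":-20,"rx":0,"ry":0,"rz":0},{"tx":0,"ty":0.5,"tz":-12,"rx":0,"ry":0,"rz":0},{"tx":0,"ty":0,"tz":-3.5,"rx":0,"ry":0,"rz":0},{"tx":0,"ty":0,"tz":0,"rx":0,"ry":0,"rz":0},{"tx":0,"ty":0,"tz":0,"rx":0,"ry":0,"rz":0}])

```text
time: 14.95
tool_pos: [474.5, -199.6, 10.9]
tcp_rot: [3.05, 0.0, 1.459]
contact_force: [0.7, 0.5, 0.2]
grip_width: 50.5
finger_force: 0.0
```

Emit:
carry_out(plan=[{"tx":0,"ty":0,"tz":0,"rx":0,"ry":0,"rz":0},{"tx":0,"ty":0,"tz":0,"rx":0,"ry":0,"rz":0},{"tx":0,"ty":0,"tz":0,"rx":0,"ry":0,"rz":0},{"tx":0,"ty":0,"tz":0,"rx":0,"ry":0,"rz":0},{"tx":0,"ty":0,"tz":0,"rx":0,"ry":0,"rz":0},{"tx":0,"ty":0,"tz":10,"rx":0,"ry":0,"rz":0},{"tx":0,"ty":0,"tz":20,"rx":0,"ry":0,"rz":0},{"tx":0,"ty":0,"tz":30,"rx":0,"ry":0,"rz":0},{"tx":0,"ty":0,"tz":40,"rx":0,"ry":0,"rz":0},{"tx":0,"ty":0,"tz":40,"rx":0.01,"ry":0.09,"rz":0},{"tx":0,"ty":0,"tz":0,"rx":0,"ry":0,"rz":0}], gripper=1)

```text
time: 16.05
tool_pos: [477.2, -201.0, 156.3]
tcp_rot: [3.134, 0.005, 1.459]
contact_force: [1.4, 0.2, -0.4]
grip_width: 33.7
finger_force: 29.9
```

Emit:
carry_out(plan=[{"tx":0,"ty":34,"tz":0,"rx":0,"ry":0,"rz":0},{"tx":0,"ty":34,"tz":0,"rx":0,"ry":0,"rz":0},{"tx":0,"ty":34,"tz":0,"rx":0,"ry":0,"rz":0},{"tx":0,"ty":34,"tz":0,"rx":0,"ry":0,"rz":0},{"tx":0,"ty":34,"tz":0,"rx":0,"ry":0,"rz":0},{"tx":0,"ty":34,"tz":0,"rx":0,"ry":0,"rz":0},{"tx":0,"ty":34,"tz":0,"rx":0,"ry":0,"rz":0},{"tx":0,"ty":34,"tz":0,"rx":0,"ry":0,"rz":0},{"tx":0,"ty":34,"tz":-10,"rx":0,"ry":0,"rz":0},{"tx":0,"ty":34,"tz":-20,"rx":0,"ry":0,"rz":0},{"tx":0,"ty":0,"tz":-20,"rx":0,"ry":0,"rz":0},{"tx":0,"ty":0,"tz":0,"rx":0,"ry":0,"rz":0}])

```text
time: 17.25
tool_pos: [471.7, 141.2, 97.7]
tcp_rot: [-3.136, 0.001, 1.461]
contact_force: [-0.4, 0.5, -1.2]
grip_width: 33.4
finger_force: 29.9
```

```bash
python3 - <<'E'
from h import *
shot('wrist','w7')
o=bot.get_obs();print(o['time'],o['tool_pos'],o['tcp_rot'],o['contact_force'],o['grip_width'],o['joint_positions'])
for X in ([473,180,32],[461,233,32],[449,287,32]):print(circ('w7',X,18.25))
E
```

```text
17.3 [472.76457778 140.64494475  99.15494951] [-3.13851641e+00  8.18721699e-04  1.45968739e+00] [ 0.27229688 -0.7661493  -0.31570286] 33.550509126682954 [ 1.33668816e-01  4.33460951e-01  1.78116666e+00 -6.08870719e-05
  9.30148005e-01  2.44815478e-01]
(array([474. , 181.7,  32. ]), array([253.5, 158.5,  24. ], dtype=float32), array([252.4, 160.9]))
(array([461.5, 234.8,  32. ]), array([226.5,  83.5,  29.3], dtype=float32), array([226.1,  86.4]))
(array([448.6, 284.7,  32. ]), array([195.5,   2.5,  29.6], dtype=float32), array([195.5,  -1.7]))
```

View pics/w7.png

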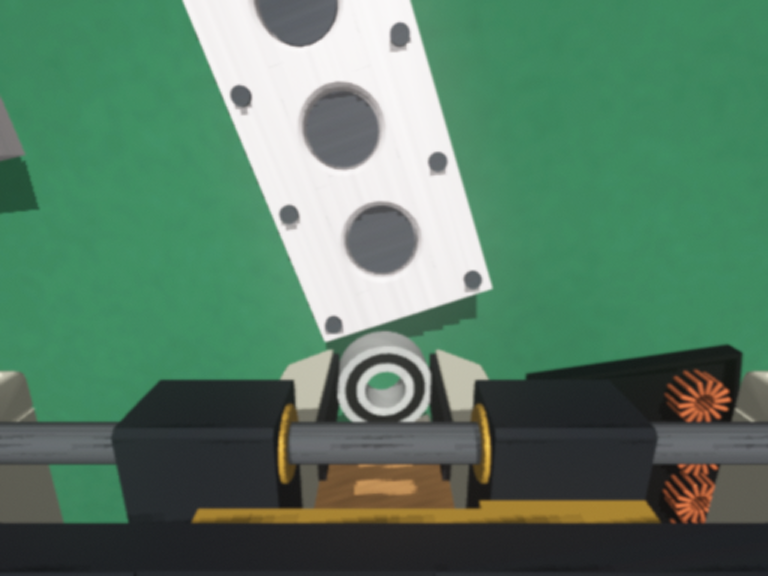

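The bores are at (381,238) and (341,125). The held bearing's top is at (384,388) and looks level.

```bash
python3 - <<'E'
from h import *
for z in (105,107,109):print(p2w('w7',384/1.5,387/1.5,z))
for u,v in ((381,238),(341,125)):print(p2w('w7',u/1.5,v/1.5,32))
im=cv2.imread('pics/top1_raw.png').astype(int);b,g,r=im[...,0],im[...,1],im[...,2]
E
```

```text
[471.74460085 140.6373379  105.        ]
[471.87503754 141.73685769 107.        ]
[472.00547424 142.83637748 109.        ]
[474.38000199 181.49326946  32.        ]
[462.09019602 234.86592159  32.        ]
```

Emit:
carry_out(plan=[{"tx":0.5,"ty":20,"tz":0,"rx":0,"ry":0,"rz":0},{"tx":0.5,"ty":20.5,"tz":-10,"rx":0,"ry":0,"rz":0},{"tx":0,"ty":0,"tz":-25,"rx":0,"ry":0,"rz":0},{"tx":0,"ty":0,"tz":-15,"rx":0,"ry":0,"rz":0},{"tx":0,"ty":0,"tz":0,"rx":0,"ry":0,"rz":0},{"tx":0,"ty":0,"tz":0,"rx":0,"ry":0,"rz":0}])

```text
time: 17.9
tool_pos: [475.8, 180.6, 51.2]
tcp_rot: [3.14, -0.0, 1.458]
contact_force: [0.9, 0.4, -0.9]
grip_width: 33.6
finger_force: 29.9
```

Emit:
carry_out(plan=[{"tx":-1,"ty":0.5,"tz":-6,"rx":0,"ry":0,"rz":0},{"tx":0,"ty":0,"tz":-4,"rx":0,"ry":0,"rz":0},{"tx":0,"ty":0,"tz":-3,"rx":0,"ry":0,"rz":0},{"tx":0,"ty":0,"tz":-2,"rx":0,"ry":0,"rz":0},{"tx":0,"ty":0,"tz":0,"rx":0,"ry":0,"rz":0},{"tx":0,"ty":0,"tz":0,"rx":0,"ry":0,"rz":0}])

```text
time: 18.5
tool_pos: [474.1, 181.6, 35.3]
tcp_rot: [3.141, -0.0, 1.459]
contact_force: [-0.3, -0.2, -0.5]
grip_width: 33.8
finger_force: 29.9
```

Emit:
carry_out(plan=[{"tx":0,"ty":0,"tz":0,"rx":0,"ry":0,"rz":0},{"tx":0,"ty":0,"tz":0,"rx":0,"ry":0,"rz":0},{"tx":0,"ty":0,"tz":0,"rx":0,"ry":0,"rz":0},{"tx":0,"ty":0,"tz":10,"rx":0,"ry":0,"rz":0},{"tx":0,"ty":0,"tz":20,"rx":0,"ry":0,"rz":0},{"tx":0,"ty":-20,"tz":25,"rx":0,"ry":0,"rz":0},{"tx":0,"ty":-20,"tz":15,"rx":0,"ry":0,"rz":0},{"tx":0,"ty":0,"tz":0,"rx":0,"ry":0,"rz":0},{"tx":0,"ty":0,"tz":0,"rx":0,"ry":0,"rz":0}], gripper=0.54)

```text
time: 19.4
tool_pos: [474.2, 141.6, 105.7]
tcp_rot: [3.14, -0.001, 1.458]
contact_force: [-0.5, -0.8, -0.4]
grip_width: 42.1
finger_force: 0.0
```

```bash
python3 - <<'E'
from h import *
o=bot.get_obs();print(o['time'],o['tool_pos'],o['tcp_rot'],o['contact_force'],o['grip_width'],o['joint_positions'])
shot('wrist','w8')
for X in ([474,181,41],[461,233,32]):print(circ('w8',X,17.5))
E
```

```text
19.4 [474.235648   141.6344027  105.73415325] [ 3.14049342e+00 -5.28159950e-04  1.45763788e+00] [-0.45808765 -0.75996087 -0.3501695 ] 42.125605202548556 [1.35084369e-01 4.24490721e-01 1.77325444e+00 2.98950298e-04
 9.42652211e-01 2.48067569e-01]
(array([473.5, 182. ,  41. ]), array([248.5, 159.5,  25.2], dtype=float32), array([249.4, 160.8]))
(array([461.2, 235.5,  32. ]), array([222.5,  84.5,  27.3], dtype=float32), array([222.7,  88.2]))
```

View pics/w8.png

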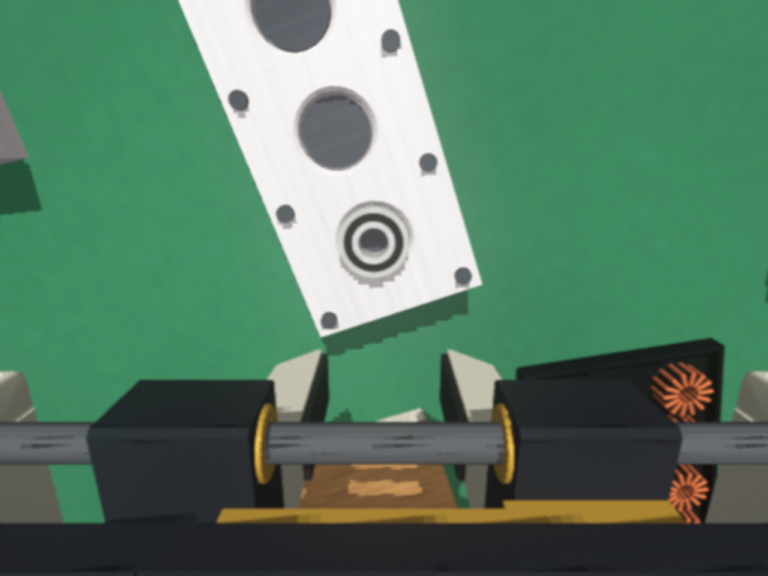

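The bearing sits in bore 0 at (373,242). I'll press it home with the gripper closed.

Emit:
carry_out(plan=[{"tx":0,"ty":20,"tz":-20,"rx":0,"ry":0,"rz":0},{"tx":0,"ty":20,"tz":-20,"rx":0,"ry":0,"rz":0},{"tx":0,"ty":0,"tz":-13,"rx":0,"ry":0,"rz":0},{"tx":0,"ty":0,"tz":0,"rx":0,"ry":0,"rz":0},{"tx":0,"ty":0,"tz":0,"rx":0,"ry":0,"rz":0},{"tx":0,"ty":0,"tz":0,"rx":0,"ry":0,"rz":0},{"tx":0,"ty":0,"tz":-5,"rx":0,"ry":0,"rz":0},{"tx":0,"ty":0,"tz":-3,"rx":0,"ry":0,"rz":0},{"tx":0,"ty":0,"tz":-3,"rx":0,"ry":0,"rz":0},{"tx":0,"ty":0,"tz":0,"rx":0,"ry":0,"rz":0}], gripper=1)

```text
time: 20.45
tool_pos: [473.8, 181.4, 40.9]
tcp_rot: [-3.141, 0.0, 1.459]
contact_force: [-0.0, 0.4, 0.4]
grip_width: 0.5
finger_force: 0.0
```

Emit:
carry_out(plan=[{"tx":0,"ty":0,"tz":-1.5,"rx":0,"ry":0,"rz":0},{"tx":0,"ty":0,"tz":-1.5,"rx":0,"ry":0,"rz":0},{"tx":0,"ty":0,"tz":0,"rx":0,"ry":0,"rz":0}])

```text
time: 20.75
tool_pos: [474.1, 181.6, 38.7]
tcp_rot: [3.141, -0.0, 1.459]
contact_force: [-2.2, -0.5, 4.6]
grip_width: 0.3
finger_force: 2.3
```

Emit:
carry_out(plan=[{"tx":0,"ty":0,"tz":-1.5,"rx":0,"ry":0,"rz":0},{"tx":0,"ty":0,"tz":-1,"rx":0,"ry":0,"rz":0},{"tx":0,"ty":0,"tz":0,"rx":0,"ry":0,"rz":0}])

```text
time: 21.05
tool_pos: [474.2, 181.6, 36.4]
tcp_rot: [3.141, -0.0, 1.459]
contact_force: [-2.0, -1.2, 6.0]
grip_width: 0.5
finger_force: 3.2
```

Emit:
carry_out(plan=[{"tx":0,"ty":0,"tz":-1,"rx":0,"ry":0,"rz":0},{"tx":0,"ty":0,"tz":0,"rx":0,"ry":0,"rz":0}])

```text
time: 21.25
tool_pos: [474.2, 181.6, 35.5]
tcp_rot: [3.141, -0.0, 1.459]
contact_force: [-2.1, -0.5, 6.7]
grip_width: 0.4
finger_force: 3.4
```

Emit:
carry_out(plan=[{"tx":0,"ty":0,"tz":-1,"rx":0,"ry":0,"rz":0},{"tx":0,"ty":0,"tz":0,"rx":0,"ry":0,"rz":0}])

```text
time: 21.45
tool_pos: [474.2, 181.6, 35.1]
tcp_rot: [3.141, -0.0, 1.459]
contact_force: [-3.8, -1.0, 13.7]
grip_width: 0.5
finger_force: 6.8
```

Emit:
carry_out(plan=[{"tx":0,"ty":0,"tz":-1,"rx":0,"ry":0,"rz":0},{"tx":0,"ty":0,"tz":0,"rx":0,"ry":0,"rz":0}])

```text
time: 21.65
tool_pos: [474.3, 181.6, 35.0]
tcp_rot: [3.14, -0.0, 1.459]
contact_force: [-7.0, -1.8, 22.5]
grip_width: 0.5
finger_force: 11.2
```

Bearing 1 of 3 is home: z stops at 35.0 and the force is rising steeply. I'll ease off and go for the left bearing.

Emit:
carry_out(plan=[{"tx":0,"ty":0,"tz":8,"rx":0,"ry":0,"rz":0},{"tx":0,"ty":0,"tz":35,"rx":0,"ry":0,"rz":0},{"tx":0,"ty":0,"tz":40,"rx":0,"ry":0,"rz":0},{"tx":0.5,"ty":-37,"tz":35,"rx":0,"ry":0,"rz":-0.143},{"tx":0.5,"ty":-38,"tz":0,"rx":0,"ry":0,"rz":-0.143},{"tx":0.5,"ty":-38,"tz":0,"rx":0,"ry":0,"rz":-0.143},{"tx":0.5,"ty":-38,"tz":0,"rx":0,"ry":0,"rz":-0.143},{"tx":0.5,"ty":-38,"tz":0,"rx":0,"ry":0,"rz":-0.143},{"tx":0.5,"ty":-38,"tz":0,"rx":0,"ry":0,"rz":-0.143},{"tx":0.5,"ty":-38,"tz":0,"rx":0,"ry":0,"rz":-0.143},{"tx":0.5,"ty":-38,"tz":0,"rx":0,"ry":0,"rz":-0.143},{"tx":0.5,"ty":-37,"tz":0,"rx":0,"ry":0,"rz":-0.143}], gripper=0.4)

```text
time: 22.85
tool_pos: [478.4, -159.4, 150.3]
tcp_rot: [3.141, -0.0, 0.166]
contact_force: [-0.1, -0.1, 0.6]
grip_width: 54.8
finger_force: 0.0
```

Emit:
carry_out(plan=[{"tx":0,"ty":0,"tz":-20,"rx":0,"ry":0,"rz":-0.143},{"tx":0,"ty":0,"tz":-40,"rx":0,"ry":0,"rz":-0.141},{"tx":0,"ty":0,"tz":-40,"rx":0,"ry":0,"rz":0},{"tx":0,"ty":0,"tz":0,"rx":0,"ry":0,"rz":0},{"tx":0,"ty":0,"tz":0,"rx":0,"ry":0,"rz":0}])

```text
time: 23.35
tool_pos: [478.6, -157.7, 50.5]
tcp_rot: [-3.141, 0.001, -0.112]
contact_force: [-0.7, -0.8, 0.5]
grip_width: 55.0
finger_force: 0.0
```

```bash
python3 - <<'E'
from h import *
o=bot.get_obs();print(o['time'],o['tool_pos'],o['tcp_rot'],o['contact_force'],o['grip_width'],o['joint_positions'])
shot('wrist','w9')
for X in ([479,-158,18],):print(circ('w9',X,17.5))
E
```

```text
23.35 [ 478.6298513  -157.74778863   50.47972634] [-3.14136234e+00  8.65866628e-04 -1.11739198e-01] [-0.66769609 -0.84732808  0.48072001] 55.02292293320713 [-4.70501698e-01  5.22521758e-01  1.79916995e+00 -1.20770711e-04
  8.20792555e-01  1.21211629e+00]
(array([ 477.2, -158. ,   18. ]), array([256.5, 229.5,  28.4], dtype=float32), array([256.3, 227. ]))
```

View pics/w9.png

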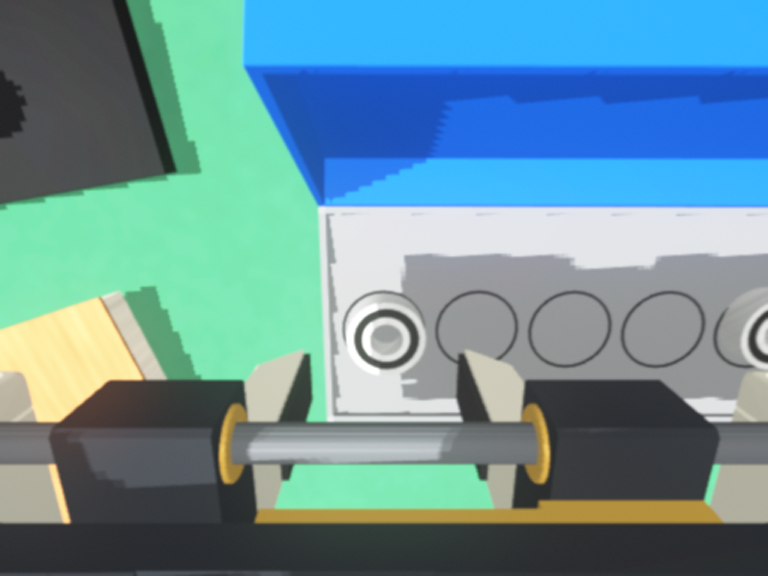

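Bearing 1 is at (386,340), centred between the fingers and undisturbed.

Emit:
carry_out(plan=[{"tx":0,"ty":0,"tz":-22,"rx":0,"ry":0,"rz":0},{"tx":0,"ty":0,"tz":-14,"rx":0,"ry":0,"rz":0},{"tx":0,"ty":0,"tz":-4,"rx":0,"ry":0,"rz":0},{"tx":0,"ty":0,"tz":0,"rx":0,"ry":0,"rz":0},{"tx":0,"ty":0,"tz":0,"rx":0,"ry":0,"rz":0}])

```text
time: 23.9
tool_pos: [479.6, -158.2, 11.6]
tcp_rot: [3.141, -0.003, -0.112]
contact_force: [0.4, 0.1, -0.2]
grip_width: 55.3
finger_force: 0.0
```

Emit:
carry_out(plan=[{"tx":0,"ty":0,"tz":0,"rx":0,"ry":0,"rz":0},{"tx":0,"ty":0,"tz":0,"rx":0,"ry":0,"rz":0},{"tx":0,"ty":0,"tz":0,"rx":0,"ry":0,"rz":0},{"tx":0,"ty":0,"tz":0,"rx":0,"ry":0,"rz":0},{"tx":0,"ty":0,"tz":0,"rx":0,"ry":0,"rz":0},{"tx":0,"ty":0,"tz":10,"rx":0,"ry":0,"rz":0},{"tx":0,"ty":0,"tz":20,"rx":0,"ry":0,"rz":0},{"tx":0,"ty":0,"tz":30,"rx":0,"ry":0,"rz":0},{"tx":0,"ty":0,"tz":40,"rx":0,"ry":0,"rz":0},{"tx":0,"ty":0,"tz":40,"rx":0,"ry":0,"rz":0},{"tx":0,"ty":0,"tz":0,"rx":0,"ry":0,"rz":0}], gripper=1)

```text
time: 25.0
tool_pos: [481.3, -159.0, 155.7]
tcp_rot: [3.138, -0.01, -0.112]
contact_force: [-0.3, 0.4, -0.5]
grip_width: 33.3
finger_force: 30.0
```

Emit:
carry_out(plan=[{"tx":-2.7,"ty":37,"tz":0,"rx":0,"ry":0,"rz":0.143},{"tx":-2.7,"ty":37,"tz":0,"rx":0,"ry":0,"rz":0.143},{"tx":-2.7,"ty":37,"tz":0,"rx":0,"ry":0,"rz":0.143},{"tx":-2.7,"ty":37,"tz":0,"rx":0,"ry":0,"rz":0.143},{"tx":-2.7,"ty":37,"tz":0,"rx":0,"ry":0,"rz":0.143},{"tx":-2.7,"ty":37,"tz":0,"rx":0,"ry":0,"rz":0.143},{"tx":-2.7,"ty":37,"tz":0,"rx":0,"ry":0,"rz":0.143},{"tx":-2.7,"ty":37,"tz":0,"rx":0,"ry":0,"rz":0.143},{"tx":-2.7,"ty":37,"tz":0,"rx":0,"ry":0,"rz":0.143},{"tx":-2.7,"ty":37,"tz":0,"rx":0,"ry":0,"rz":0.143},{"tx":-2.5,"ty":36,"tz":-20,"rx":0,"ry":0,"rz":0.141},{"tx":0,"ty":0,"tz":-30,"rx":0,"ry":0,"rz":0}])

```text
time: 26.2
tool_pos: [449.3, 252.3, 100.6]
tcp_rot: [3.138, -0.003, 1.467]
contact_force: [1.2, -0.7, -0.9]
grip_width: 33.7
finger_force: 30.0
```

Emit:
carry_out(plan=[{"tx":0,"ty":0,"tz":0,"rx":0,"ry":0,"rz":0},{"tx":0,"ty":0,"tz":0,"rx":0,"ry":0,"rz":0},{"tx":0,"ty":0,"tz":0,"rx":0,"ry":0,"rz":0}])

```text
time: 26.5
tool_pos: [449.8, 247.9, 101.3]
tcp_rot: [3.14, -0.001, 1.457]
contact_force: [0.9, 0.7, -0.2]
grip_width: 33.7
finger_force: 30.0
```

```bash
python3 - <<'E'
from h import *
o=bot.get_obs();print(o['time'],o['tool_pos'],o['tcp_rot'],o['contact_force'],o['grip_width'])
shot('wrist','w10')
for X in ([449.5,288,32],):print(circ('w10',X,18.25))
t=o['tool_pos'];print(circ('w10',t+[0,0,7.5],17.5))
im=cv2.imread('pics/w10_raw.png');cv2.imwrite('pics/w10c.png',cv2.resize(im[100:300,120:392],None,fx=2,fy=2))
E
```

```text
26.5 [449.84568802 247.87791583 101.26071384] [ 3.14005702e+00 -6.50316970e-04  1.45746995e+00] [ 0.867922    0.72593374 -0.17258531] 33.74478080654153
(array([449.9, 288.8,  32. ]), array([249.5, 157.5,  23.8], dtype=float32), array([249.2, 158.6]))
(array([449.4, 245.9, 108.8]), array([255.5, 260.5,  28.8], dtype=float32), array([255.8, 257.3]))
```

Emit:
carry_out(plan=[{"tx":0,"ty":20,"tz":0,"rx":0,"ry":0,"rz":0},{"tx":0,"ty":20.3,"tz":-10,"rx":0,"ry":0,"rz":0},{"tx":0,"ty":0,"tz":-25,"rx":0,"ry":0,"rz":0},{"tx":0,"ty":0,"tz":-15,"rx":0,"ry":0,"rz":0},{"tx":0,"ty":0,"tz":0,"rx":0,"ry":0,"rz":0},{"tx":0,"ty":0,"tz":0,"rx":0,"ry":0,"rz":0}])

```text
time: 27.15
tool_pos: [449.8, 288.4, 51.2]
tcp_rot: [3.14, -0.001, 1.458]
contact_force: [0.7, -0.2, 0.0]
grip_width: 33.4
finger_force: 30.0
```

Emit:
carry_out(plan=[{"tx":0,"ty":0,"tz":-6,"rx":0,"ry":0,"rz":0},{"tx":0,"ty":0,"tz":-4,"rx":0,"ry":0,"rz":0},{"tx":0,"ty":0,"tz":-3,"rx":0,"ry":0,"rz":0},{"tx":0,"ty":0,"tz":-2,"rx":0,"ry":0,"rz":0},{"tx":0,"ty":0,"tz":0,"rx":0,"ry":0,"rz":0},{"tx":0,"ty":0,"tz":0,"rx":0,"ry":0,"rz":0}])

```text
time: 27.75
tool_pos: [449.5, 288.1, 36.3]
tcp_rot: [3.14, 0.0, 1.459]
contact_force: [-1.7, -4.8, 9.6]
grip_width: 33.8
finger_force: 30.0
```

Emit:
carry_out(plan=[{"tx":0,"ty":-0.8,"tz":1,"rx":0,"ry":0,"rz":0},{"tx":0,"ty":-0.7,"tz":0,"rx":0,"ry":0,"rz":0},{"tx":0,"ty":0,"tz":-1,"rx":0,"ry":0,"rz":0},{"tx":0,"ty":0,"tz":0,"rx":0,"ry":0,"rz":0}])

```text
time: 28.15
tool_pos: [449.5, 286.9, 35.6]
tcp_rot: [3.14, -0.0, 1.459]
contact_force: [-0.6, -2.0, 7.3]
grip_width: 33.9
finger_force: 30.0
```

Emit:
carry_out(plan=[{"tx":0.3,"ty":-1,"tz":0,"rx":0,"ry":0,"rz":0},{"tx":0,"ty":0,"tz":0,"rx":0,"ry":0,"rz":0},{"tx":0,"ty":0,"tz":0,"rx":0,"ry":0,"rz":0}])

```text
time: 28.45
tool_pos: [449.0, 285.9, 34.6]
tcp_rot: [-3.141, 0.001, 1.459]
contact_force: [-0.0, -0.8, -1.0]
grip_width: 33.5
finger_force: 30.0
```

Free now. I'll release it, back up and look.

Emit:
carry_out(plan=[{"tx":0,"ty":0,"tz":0,"rx":0,"ry":0,"rz":0},{"tx":0,"ty":0,"tz":0,"rx":0,"ry":0,"rz":0},{"tx":0,"ty":0,"tz":0,"rx":0,"ry":0,"rz":0},{"tx":0,"ty":0,"tz":10,"rx":0,"ry":0,"rz":0},{"tx":0,"ty":0,"tz":20,"rx":0,"ry":0,"rz":0},{"tx":0,"ty":-20,"tz":25,"rx":0,"ry":0,"rz":0},{"tx":0,"ty":-20,"tz":15,"rx":0,"ry":0,"rz":0},{"tx":0,"ty":0,"tz":0,"rx":0,"ry":0,"rz":0},{"tx":0,"ty":0,"tz":0,"rx":0,"ry":0,"rz":0}], gripper=0.54)

```text
time: 29.35
tool_pos: [449.6, 246.2, 105.7]
tcp_rot: [3.14, -0.001, 1.458]
contact_force: [-0.3, 0.8, -0.4]
grip_width: 42.2
finger_force: 0.0
```

```bash
python3 - <<'E'
from h import *
o=bot.get_obs();print(o['time'],o['tool_pos'],o['tcp_rot'],o['contact_force'],o['grip_width'])
shot('wrist','w11')
print(circ('w11',[449.5,287,41],17.5))
a=cv2.imread('pics/w11_raw.png');b=cv2.imread('pics/top1_raw.png')
cv2.imwrite('pics/v11.png',cv2.resize(a[60:260,100:420],None,fx=2.2,fy=2.2))
E
```

```text
29.35 [449.60459625 246.20243682 105.67872492] [ 3.14045386e+00 -8.10052600e-04  1.45775641e+00] [-0.27158604  0.83083731 -0.40031954] 42.221780416924204
(array([449.1, 288.8,  41. ]), array([248.5, 156.5,  25.2], dtype=float32), array([249.3, 158.9]))
```

View pics/v11.png

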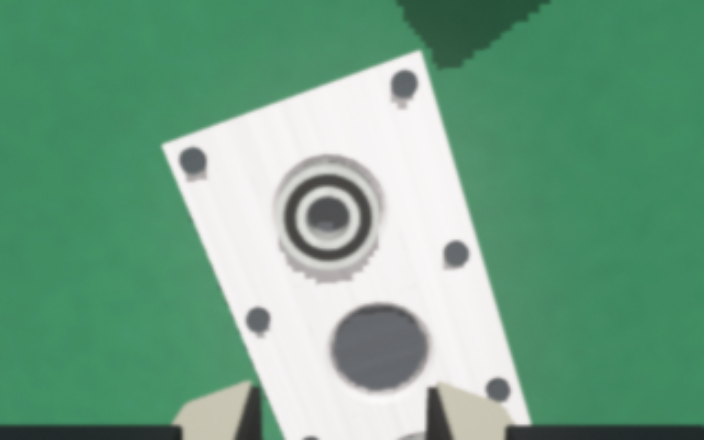

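The bearing sits in bore 2 at (328,215). I'll press it.

Emit:
carry_out(plan=[{"tx":0,"ty":20,"tz":-20,"rx":0,"ry":0,"rz":0},{"tx":0,"ty":21,"tz":-20,"rx":0,"ry":0,"rz":0},{"tx":0,"ty":0,"tz":-13,"rx":0,"ry":0,"rz":0},{"tx":0,"ty":0,"tz":0,"rx":0,"ry":0,"rz":0},{"tx":0,"ty":0,"tz":0,"rx":0,"ry":0,"rz":0},{"tx":0,"ty":0,"tz":0,"rx":0,"ry":0,"rz":0},{"tx":0,"ty":0,"tz":-5,"rx":0,"ry":0,"rz":0},{"tx":0,"ty":0,"tz":-3,"rx":0,"ry":0,"rz":0},{"tx":0,"ty":0,"tz":-3,"rx":0,"ry":0,"rz":0},{"tx":0,"ty":0,"tz":0,"rx":0,"ry":0,"rz":0}], gripper=1)

```text
time: 30.4
tool_pos: [449.4, 286.9, 40.9]
tcp_rot: [-3.142, 0.0, 1.459]
contact_force: [-0.2, -0.4, -0.6]
grip_width: 0.3
finger_force: 0.0
```

Emit:
carry_out(plan=[{"tx":0,"ty":0,"tz":-1.5,"rx":0,"ry":0,"rz":0},{"tx":0,"ty":0,"tz":-1.5,"rx":0,"ry":0,"rz":0},{"tx":0,"ty":0,"tz":-1.5,"rx":0,"ry":0,"rz":0},{"tx":0,"ty":0,"tz":-1,"rx":0,"ry":0,"rz":0},{"tx":0,"ty":0,"tz":0,"rx":0,"ry":0,"rz":0}])

```text
time: 30.9
tool_pos: [449.4, 287.0, 36.3]
tcp_rot: [3.141, -0.0, 1.459]
contact_force: [-1.7, -2.1, 5.8]
grip_width: 0.6
finger_force: 3.2
```

Emit:
carry_out(plan=[{"tx":0,"ty":0,"tz":-1,"rx":0,"ry":0,"rz":0},{"tx":0,"ty":0,"tz":0,"rx":0,"ry":0,"rz":0}])

```text
time: 31.1
tool_pos: [449.4, 287.0, 35.3]
tcp_rot: [3.141, -0.0, 1.459]
contact_force: [-1.3, -1.6, 6.1]
grip_width: 0.2
finger_force: 3.4
```

Emit:
carry_out(plan=[{"tx":0,"ty":0,"tz":-1,"rx":0,"ry":0,"rz":0},{"tx":0,"ty":0,"tz":0,"rx":0,"ry":0,"rz":0}])

```text
time: 31.3
tool_pos: [449.5, 287.1, 35.1]
tcp_rot: [3.141, -0.0, 1.459]
contact_force: [-3.1, -2.3, 14.4]
grip_width: 0.2
finger_force: 7.1
```

Emit:
carry_out(plan=[{"tx":0,"ty":0,"tz":-1,"rx":0,"ry":0,"rz":0},{"tx":0,"ty":0,"tz":0,"rx":0,"ry":0,"rz":0}])

```text
time: 31.5
tool_pos: [449.6, 287.1, 35.0]
tcp_rot: [3.14, -0.0, 1.459]
contact_force: [-5.5, -3.7, 22.1]
grip_width: 0.3
finger_force: 11.2
```

Home again: z stops at 35.0 with the force rising. Next is the third bearing.

Emit:
carry_out(plan=[{"tx":0,"ty":0,"tz":8,"rx":0,"ry":0,"rz":0},{"tx":0,"ty":0,"tz":40,"rx":0,"ry":0,"rz":0},{"tx":0,"ty":0,"tz":40,"rx":0,"ry":0,"rz":0},{"tx":1,"ty":-40,"tz":30,"rx":0,"ry":0,"rz":-0.143},{"tx":1,"ty":-46,"tz":0,"rx":0,"ry":0,"rz":-0.143},{"tx":1,"ty":-46,"tz":0,"rx":0,"ry":0,"rz":-0.143},{"tx":1,"ty":-46,"tz":0,"rx":0,"ry":0,"rz":-0.143},{"tx":1,"ty":-46,"tz":0,"rx":0,"ry":0,"rz":-0.143},{"tx":1,"ty":-46,"tz":0,"rx":0,"ry":0,"rz":-0.143},{"tx":1,"ty":-46,"tz":0,"rx":0,"ry":0,"rz":-0.143},{"tx":1,"ty":-46,"tz":0,"rx":0,"ry":0,"rz":-0.143},{"tx":1,"ty":-46,"tz":0,"rx":0,"ry":0,"rz":-0.143}], gripper=0.4)

```text
time: 32.7
tool_pos: [458.1, -122.8, 150.8]
tcp_rot: [3.141, -0.0, 0.166]
contact_force: [0.7, 0.6, 1.0]
grip_width: 54.8
finger_force: 0.0
```

Emit:
carry_out(plan=[{"tx":1,"ty":-46,"tz":0,"rx":0,"ry":0,"rz":-0.143},{"tx":1,"ty":-46,"tz":0,"rx":0,"ry":0,"rz":-0.141},{"tx":1,"ty":-46,"tz":0,"rx":0,"ry":0,"rz":0},{"tx":0,"ty":-46,"tz":0,"rx":0,"ry":0,"rz":0},{"tx":0,"ty":-26,"tz":-10,"rx":0,"ry":0,"rz":0},{"tx":0,"ty":0,"tz":-40,"rx":0,"ry":0,"rz":0},{"tx":0,"ty":0,"tz":-40,"rx":0,"ry":0,"rz":0},{"tx":0,"ty":0,"tz":0,"rx":0,"ry":0,"rz":0},{"tx":0,"ty":0,"tz":0,"rx":0,"ry":0,"rz":0}])

```text
time: 33.6
tool_pos: [461.4, -330.8, 60.9]
tcp_rot: [-3.141, 0.001, -0.112]
contact_force: [1.1, 0.0, 0.5]
grip_width: 55.3
finger_force: 0.0
```

```bash
python3 - <<'E'
from h import *
o=bot.get_obs();print(o['time'],o['tool_pos'],o['tcp_rot'],o['contact_force'],o['grip_width'])
shot('wrist','w12')
print(circ('w12',[461.5,-331,18],17.5), circ('w12',[461.5,-331,18],7.5))
E
```

```text
33.6 [ 461.36889226 -330.82634212   60.85409779] [-3.14098814e+00  8.89961771e-04 -1.12099783e-01] [1.12744001 0.01936075 0.54321288] 55.325495738711616
(array([ 464.3, -332.3,   18. ]), array([257.5, 217.5,  25.2], dtype=float32), array([256.2, 221.4])) (array([ 462.8, -332.1,   18. ]), array([257.5, 219.5,   9.2], dtype=float32), array([256.2, 221.4]))
```

View pics/w12.png

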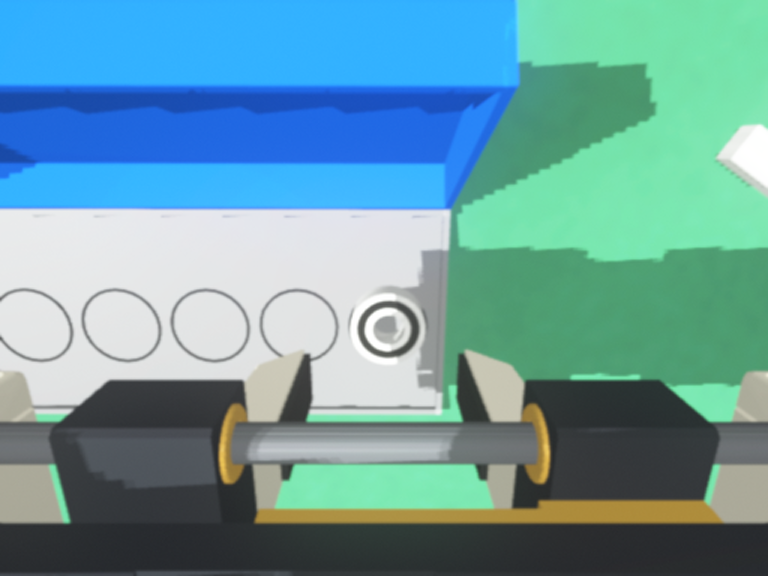

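Bearing 3 is at (387,328), about 2 mm ahead of the fingers and 1 mm to the right. I'll correct for that and grip it.

Emit:
carry_out(plan=[{"tx":1.8,"ty":-1.2,"tz":-25,"rx":0,"ry":0,"rz":0},{"tx":0,"ty":0,"tz":-20,"rx":0,"ry":0,"rz":0},{"tx":0,"ty":0,"tz":-5,"rx":0,"ry":0,"rz":0},{"tx":0,"ty":0,"tz":0,"rx":0,"ry":0,"rz":0},{"tx":0,"ty":0,"tz":0,"rx":0,"ry":0,"rz":0}])

```text
time: 34.15
tool_pos: [464.1, -332.9, 12.5]
tcp_rot: [3.14, -0.002, -0.112]
contact_force: [-0.9, -0.6, 1.6]
grip_width: 55.0
finger_force: 0.0
```

Emit:
carry_out(plan=[{"tx":0,"ty":0,"tz":0,"rx":0,"ry":0,"rz":0},{"tx":0,"ty":0,"tz":0,"rx":0,"ry":0,"rz":0},{"tx":0,"ty":0,"tz":0,"rx":0,"ry":0,"rz":0},{"tx":0,"ty":0,"tz":0,"rx":0,"ry":0,"rz":0},{"tx":0,"ty":0,"tz":0,"rx":0,"ry":0,"rz":0},{"tx":0,"ty":0,"tz":10,"rx":0,"ry":0,"rz":0},{"tx":0,"ty":0,"tz":20,"rx":0,"ry":0,"rz":0},{"tx":0,"ty":0,"tz":30,"rx":0,"ry":0,"rz":0},{"tx":0,"ty":0,"tz":40,"rx":0,"ry":0,"rz":0},{"tx":0,"ty":0,"tz":40,"rx":0,"ry":0,"rz":0},{"tx":0,"ty":0,"tz":0,"rx":0,"ry":0,"rz":0}], gripper=1)

```text
time: 35.25
tool_pos: [465.5, -334.2, 156.8]
tcp_rot: [3.135, -0.009, -0.112]
contact_force: [0.6, -0.4, 0.5]
grip_width: 33.5
finger_force: 30.0
```

Emit:
carry_out(plan=[{"tx":0,"ty":44,"tz":0,"rx":0,"ry":0,"rz":0.131},{"tx":0,"ty":44,"tz":0,"rx":0,"ry":0,"rz":0.131},{"tx":0,"ty":44,"tz":0,"rx":0,"ry":0,"rz":0.131},{"tx":0,"ty":44,"tz":0,"rx":0,"ry":0,"rz":0.131},{"tx":0,"ty":44,"tz":0,"rx":0,"ry":0,"rz":0.131},{"tx":0,"ty":44,"tz":0,"rx":0,"ry":0,"rz":0.131},{"tx":0,"ty":44,"tz":0,"rx":0,"ry":0,"rz":0.131},{"tx":0,"ty":44,"tz":0,"rx":0,"ry":0,"rz":0.131},{"tx":0,"ty":44,"tz":0,"rx":0,"ry":0,"rz":0.131},{"tx":0,"ty":44,"tz":0,"rx":0,"ry":0,"rz":0.131},{"tx":-1,"ty":44,"tz":0,"rx":0,"ry":0,"rz":0.131},{"tx":-1,"ty":43,"tz":-10,"rx":0,"ry":0,"rz":0.13}])

```text
time: 36.45
tool_pos: [461.2, 196.9, 141.2]
tcp_rot: [3.14, -0.001, 1.464]
contact_force: [0.2, -0.3, -0.7]
grip_width: 33.7
finger_force: 30.0
```

Emit:
carry_out(plan=[{"tx":0,"ty":0,"tz":-40,"rx":0,"ry":0,"rz":0},{"tx":0,"ty":0,"tz":0,"rx":0,"ry":0,"rz":0},{"tx":0,"ty":0,"tz":0,"rx":0,"ry":0,"rz":0},{"tx":0,"ty":0,"tz":0,"rx":0,"ry":0,"rz":0}])

```text
time: 36.85
tool_pos: [462.0, 194.2, 101.9]
tcp_rot: [3.14, -0.0, 1.457]
contact_force: [0.1, -0.6, -1.3]
grip_width: 33.4
finger_force: 30.0
```

```bash
python3 - <<'E'
from h import *
o=bot.get_obs();print(o['time'],o['tool_pos'],o['tcp_rot'],o['contact_force'],o['grip_width'])
shot('wrist','w13')
print(circ('w13',[461.7,234.5,32],18.25));print(circ('w13',[449.4,287,35],17.5))
t=o['tool_pos'];print(circ('w13',t+[0,0,7.5],17.5))
E
```

```text
36.85 [462.02051994 194.24425484 101.88590024] [ 3.13995774e+00 -4.84449813e-04  1.45716874e+00] [ 0.12978819 -0.59208387 -1.31912177] 33.4397917408652
(array([462. , 235.1,  32. ]), array([249.5, 157.5,  23.5], dtype=float32), array([249.2, 158.3]))
(array([449.2, 288.5,  35. ]), array([221.5,  83.5,  28.3], dtype=float32), array([222.1,  85.7]))
(array([461.5, 191.1, 109.4]), array([255.5, 262.5,  34.4], dtype=float32), array([255.9, 257.3]))
```

Emit:
carry_out(plan=[{"tx":0,"ty":20,"tz":0,"rx":0,"ry":0,"rz":0},{"tx":0,"ty":19.5,"tz":-10,"rx":0,"ry":0,"rz":0},{"tx":0,"ty":0,"tz":-25,"rx":0,"ry":0,"rz":0},{"tx":0,"ty":0,"tz":-15,"rx":0,"ry":0,"rz":0},{"tx":0,"ty":0,"tz":0,"rx":0,"ry":0,"rz":0},{"tx":0,"ty":0,"tz":0,"rx":0,"ry":0,"rz":0},{"tx":0,"ty":0,"tz":-6,"rx":0,"ry":0,"rz":0},{"tx":0,"ty":0,"tz":-4,"rx":0,"ry":0,"rz":0},{"tx":0,"ty":0,"tz":-3,"rx":0,"ry":0,"rz":0},{"tx":0,"ty":0,"tz":-2,"rx":0,"ry":0,"rz":0},{"tx":0,"ty":0,"tz":0,"rx":0,"ry":0,"rz":0},{"tx":0,"ty":0,"tz":0,"rx":0,"ry":0,"rz":0}])

```text
time: 38.1
tool_pos: [461.2, 234.4, 35.6]
tcp_rot: [3.141, 0.0, 1.459]
contact_force: [0.4, -0.5, -0.0]
grip_width: 33.7
finger_force: 30.0
```

Free in bore 1. I'll release it, back up, and check by measuring only.

Emit:
carry_out(plan=[{"tx":0,"ty":0,"tz":0,"rx":0,"ry":0,"rz":0},{"tx":0,"ty":0,"tz":0,"rx":0,"ry":0,"rz":0},{"tx":0,"ty":0,"tz":0,"rx":0,"ry":0,"rz":0},{"tx":0,"ty":0,"tz":10,"rx":0,"ry":0,"rz":0},{"tx":0,"ty":0,"tz":20,"rx":0,"ry":0,"rz":0},{"tx":0,"ty":-20,"tz":25,"rx":0,"ry":0,"rz":0},{"tx":0,"ty":-20,"tz":15,"rx":0,"ry":0,"rz":0},{"tx":0,"ty":0,"tz":0,"rx":0,"ry":0,"rz":0},{"tx":0,"ty":0,"tz":0,"rx":0,"ry":0,"rz":0}], gripper=0.54)

```text
time: 39.0
tool_pos: [461.4, 194.5, 106.1]
tcp_rot: [3.14, -0.001, 1.458]
contact_force: [-0.2, 0.5, -0.3]
grip_width: 42.3
finger_force: 0.0
```

```bash
python3 - <<'E'
from h import *
o=bot.get_obs();print(o['time'],o['tool_pos'],o['grip_width'])
shot('wrist','w14')
for X,r in (([461.5,234,41],17.5),([461.5,234,41],7.5),([449.4,287,35],17.5)):print(circ('w14',X,r))
E
```

```text
39.0 [461.3658629  194.47054945 106.13671721] 42.32167682817832
(array([461.4, 235.4,  41. ]), array([249.5, 158.5,  25.2], dtype=float32), array([249.8, 160.4]))
(array([461.2, 234. ,  41. ]), array([249.5, 160.5,   9.4], dtype=float32), array([249.8, 160.4]))
(array([449.5, 289.4,  35. ]), array([223.5,  82.5,  27.3], dtype=float32), array([223.8,  86.1]))
```

Seated like the others (circle radius 25.2). Press.

Emit:
carry_out(plan=[{"tx":0,"ty":20,"tz":-20,"rx":0,"ry":0,"rz":0},{"tx":0,"ty":20,"tz":-20,"rx":0,"ry":0,"rz":0},{"tx":0,"ty":0,"tz":-13,"rx":0,"ry":0,"rz":0},{"tx":0,"ty":0,"tz":0,"rx":0,"ry":0,"rz":0},{"tx":0,"ty":0,"tz":0,"rx":0,"ry":0,"rz":0},{"tx":0,"ty":0,"tz":0,"rx":0,"ry":0,"rz":0},{"tx":0,"ty":0,"tz":-5,"rx":0,"ry":0,"rz":0},{"tx":0,"ty":0,"tz":-3,"rx":0,"ry":0,"rz":0},{"tx":0,"ty":0,"tz":-3,"rx":0,"ry":0,"rz":0},{"tx":0,"ty":0,"tz":0,"rx":0,"ry":0,"rz":0}], gripper=1)

```text
time: 40.05
tool_pos: [460.9, 234.2, 41.2]
tcp_rot: [-3.141, 0.0, 1.459]
contact_force: [0.9, -0.5, 1.1]
grip_width: 0.3
finger_force: 0.0
```

Emit:
carry_out(plan=[{"tx":0,"ty":0,"tz":-1.5,"rx":0,"ry":0,"rz":0},{"tx":0,"ty":0,"tz":-1.5,"rx":0,"ry":0,"rz":0},{"tx":0,"ty":0,"tz":-1.5,"rx":0,"ry":0,"rz":0},{"tx":0,"ty":0,"tz":-1,"rx":0,"ry":0,"rz":0},{"tx":0,"ty":0,"tz":0,"rx":0,"ry":0,"rz":0}])

```text
time: 40.55
tool_pos: [461.2, 234.3, 36.8]
tcp_rot: [3.141, -0.0, 1.459]
contact_force: [-2.3, -0.9, 6.8]
grip_width: 0.4
finger_force: 3.2
```

Emit:
carry_out(plan=[{"tx":0,"ty":0,"tz":-1,"rx":0,"ry":0,"rz":0},{"tx":0,"ty":0,"tz":0,"rx":0,"ry":0,"rz":0}])

```text
time: 40.75
tool_pos: [461.2, 234.4, 35.8]
tcp_rot: [3.141, -0.0, 1.459]
contact_force: [-2.7, -1.8, 6.4]
grip_width: 0.4
finger_force: 3.4
```

Emit:
carry_out(plan=[{"tx":0,"ty":0,"tz":-1,"rx":0,"ry":0,"rz":0},{"tx":0,"ty":0,"tz":0,"rx":0,"ry":0,"rz":0}])

```text
time: 40.95
tool_pos: [461.2, 234.3, 35.2]
tcp_rot: [3.141, -0.0, 1.459]
contact_force: [-3.4, -1.5, 10.6]
grip_width: 0.2
finger_force: 5.2
```

Emit:
carry_out(plan=[{"tx":0,"ty":0,"tz":-1.3,"rx":0,"ry":0,"rz":0},{"tx":0,"ty":0,"tz":0,"rx":0,"ry":0,"rz":0}])

```text
time: 41.15
tool_pos: [461.3, 234.4, 35.0]
tcp_rot: [3.14, -0.0, 1.459]
contact_force: [-6.3, -2.6, 21.1]
grip_width: 0.3
finger_force: 10.7
```

All three are home. Now back to the lid handle.

Emit:
carry_out(plan=[{"tx":0,"ty":0,"tz":10,"rx":0,"ry":0,"rz":0},{"tx":0,"ty":0,"tz":40,"rx":0,"ry":0,"rz":0},{"tx":0,"ty":0,"tz":40,"rx":0,"ry":0,"rz":0},{"tx":0,"ty":0,"tz":45,"rx":0,"ry":0,"rz":0},{"tx":13,"ty":-45,"tz":0,"rx":0,"ry":0,"rz":-0.143},{"tx":13,"ty":-45,"tz":0,"rx":0,"ry":0,"rz":-0.143},{"tx":13,"ty":-45,"tz":0,"rx":0,"ry":0,"rz":-0.143},{"tx":13,"ty":-45,"tz":0,"rx":0,"ry":0,"rz":-0.143},{"tx":13,"ty":-45,"tz":0,"rx":0,"ry":0,"rz":-0.143},{"tx":13,"ty":-45,"tz":0,"rx":0,"ry":0,"rz":-0.143},{"tx":13,"ty":-45,"tz":0,"rx":0,"ry":0,"rz":-0.143},{"tx":13,"ty":-45,"tz":0,"rx":0,"ry":0,"rz":-0.143}], gripper=0.4)

```text
time: 42.35
tool_pos: [565.4, -127.6, 168.0]
tcp_rot: [3.141, -0.0, 0.309]
contact_force: [1.0, 1.6, 0.2]
grip_width: 54.8
finger_force: 0.0
```

Emit:
carry_out(plan=[{"tx":13,"ty":-45,"tz":0,"rx":0,"ry":0,"rz":-0.143},{"tx":14,"ty":-45,"tz":0,"rx":0,"ry":0,"rz":-0.143},{"tx":14,"ty":-44,"tz":0,"rx":0,"ry":0,"rz":-0.141},{"tx":0,"ty":0,"tz":-30,"rx":0,"ry":0,"rz":0},{"tx":0,"ty":0,"tz":0,"rx":0,"ry":0,"rz":0},{"tx":0,"ty":0,"tz":0,"rx":0,"ry":0,"rz":0}])

```text
time: 42.95
tool_pos: [605.6, -258.8, 137.4]
tcp_rot: [-3.14, 0.002, -0.112]
contact_force: [-0.0, 0.2, 0.3]
grip_width: 54.9
finger_force: 0.0
```

```bash
python3 - <<'E'
from h import *
o=bot.get_obs();print(o['time'],o['tool_pos'],o['tcp_rot'],o['grip_width'],o['joint_positions'])
shot('wrist','w15');shot('top','top2')
im=cv2.imread('pics/w15_raw.png');im2=cv2.imread('pics/top2_raw.png')[120:260,140:400]
for X in ([607,-260.5,68],):print(w2p('w15',X)*1)
cv2.imwrite('pics/v15.png',np.hstack([cv2.resize(im,(400,300)),cv2.resize(im2,(400,300))]))
E
```

```text
42.95 [ 605.58308878 -258.84003569  137.35073624] [-3.14042905e+00  2.21457875e-03 -1.11549866e-01] 54.88502649560477 [-5.20280985e-01  6.61251979e-01  1.23947676e+00  1.98100902e-04
  1.24335854e+00  1.16200255e+00]
[257.92759472 206.62394289]
```

View pics/v15.png

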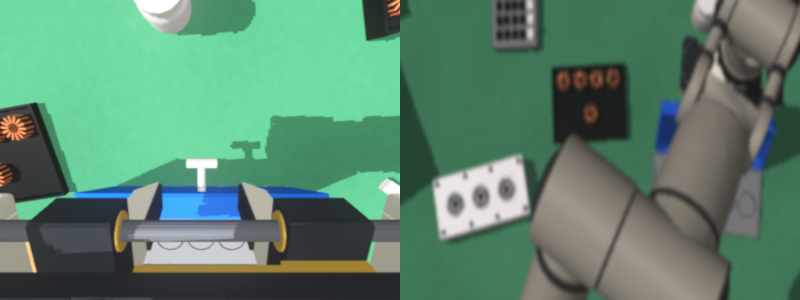

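The handle is at (202,163) in the left image, which is where I expected it. On the right, the coil is in the tray at (590,113) and the three bores are filled.

Emit:
carry_out(plan=[{"tx":0.5,"ty":-1.5,"tz":-25,"rx":0,"ry":0,"rz":0},{"tx":0,"ty":0,"tz":-25,"rx":0,"ry":0,"rz":0},{"tx":0,"ty":0,"tz":-20,"rx":0,"ry":0,"rz":0},{"tx":0,"ty":0,"tz":-18,"rx":0,"ry":0,"rz":0},{"tx":0,"ty":0,"tz":0,"rx":0,"ry":0,"rz":0},{"tx":0,"ty":0,"tz":0,"rx":0,"ry":0,"rz":0}])

```text
time: 43.65
tool_pos: [607.4, -260.7, 51.3]
tcp_rot: [3.141, -0.001, -0.111]
contact_force: [0.1, -0.8, 0.4]
grip_width: 55.4
finger_force: 0.0
```

Emit:
carry_out(plan=[{"tx":0,"ty":0,"tz":0,"rx":0,"ry":0,"rz":0},{"tx":0,"ty":0,"tz":0,"rx":0,"ry":0,"rz":0},{"tx":0,"ty":0,"tz":0,"rx":0,"ry":0,"rz":0},{"tx":0,"ty":0,"tz":0,"rx":0,"ry":0,"rz":0},{"tx":0,"ty":0,"tz":0,"rx":0,"ry":0,"rz":0},{"tx":0,"ty":0,"tz":0,"rx":0,"ry":0,"rz":0},{"tx":0,"ty":0,"tz":0,"rx":0,"ry":0,"rz":0}], gripper=1)

```text
time: 44.35
tool_pos: [607.2, -260.6, 50.2]
tcp_rot: [-3.141, -0.001, -0.112]
contact_force: [2.9, 4.1, 2.3]
grip_width: 29.2
finger_force: 30.0
```

Emit:
carry_out(plan=[{"tx":-8.6,"ty":1,"tz":9.8,"rx":0,"ry":0,"rz":0},{"tx":-9.7,"ty":1.1,"tz":8.3,"rx":0,"ry":0,"rz":0},{"tx":-10.8,"ty":1.2,"tz":7,"rx":0,"ry":0,"rz":0},{"tx":-11.5,"ty":1.3,"tz":5.6,"rx":0,"ry":0,"rz":0},{"tx":0,"ty":0,"tz":0,"rx":0,"ry":0,"rz":0}])

```text
time: 44.85
tool_pos: [566.2, -255.9, 81.9]
tcp_rot: [-3.141, -0.002, -0.112]
contact_force: [2.6, 6.8, 4.5]
grip_width: 29.1
finger_force: 30.0
```

Emit:
carry_out(plan=[{"tx":-12.1,"ty":1.4,"tz":3.9,"rx":0,"ry":0,"rz":0},{"tx":-12.6,"ty":1.4,"tz":2.4,"rx":0,"ry":0,"rz":0},{"tx":-12.8,"ty":1.4,"tz":0.7,"rx":0,"ry":0,"rz":0},{"tx":-12.7,"ty":1.4,"tz":-1,"rx":0,"ry":0,"rz":0},{"tx":0,"ty":0,"tz":0,"rx":0,"ry":0,"rz":0}])

```text
time: 45.35
tool_pos: [515.7, -250.2, 88.6]
tcp_rot: [-3.141, -0.002, -0.112]
contact_force: [-1.5, 8.5, 14.1]
grip_width: 29.2
finger_force: 30.0
```

Emit:
carry_out(plan=[{"tx":-12.5,"ty":2.4,"tz":0,"rx":0,"ry":0,"rz":0},{"tx":-12.1,"ty":2,"tz":-3,"rx":0,"ry":0,"rz":0},{"tx":-11.4,"ty":1.3,"tz":-5,"rx":0,"ry":0,"rz":0},{"tx":-10.5,"ty":1.2,"tz":-7.3,"rx":0,"ry":0,"rz":0},{"tx":0,"ty":0,"tz":0,"rx":0,"ry":0,"rz":0}])

```text
time: 45.85
tool_pos: [467.9, -244.5, 70.8]
tcp_rot: [3.141, 0.002, -0.112]
contact_force: [-1.9, -0.6, 2.3]
grip_width: 29.4
finger_force: 30.0
```

Emit:
carry_out(plan=[{"tx":-9.6,"ty":1.1,"tz":-8.5,"rx":0,"ry":0,"rz":0},{"tx":-8.3,"ty":0.9,"tz":-9.7,"rx":0,"ry":0,"rz":0},{"tx":-6,"ty":0.7,"tz":-9,"rx":0,"ry":0,"rz":0},{"tx":0,"ty":0,"tz":-1.5,"rx":0,"ry":0,"rz":0},{"tx":0,"ty":0,"tz":0,"rx":0,"ry":0,"rz":0},{"tx":0,"ty":0,"tz":0,"rx":0,"ry":0,"rz":0}])

```text
time: 46.45
tool_pos: [442.8, -241.6, 42.4]
tcp_rot: [-3.141, 0.006, -0.111]
contact_force: [-11.9, -3.3, 5.9]
grip_width: 29.0
finger_force: 30.0
```

Emit:
carry_out(plan=[{"tx":-2.5,"ty":-0.3,"tz":-1.5,"rx":0,"ry":0,"rz":0},{"tx":0,"ty":0,"tz":-1.5,"rx":0,"ry":0,"rz":0},{"tx":0,"ty":0,"tz":0,"rx":0,"ry":0,"rz":0},{"tx":0,"ty":0,"tz":0,"rx":0,"ry":0,"rz":0}])

```text
time: 46.85
tool_pos: [441.8, -241.6, 40.3]
tcp_rot: [-3.141, 0.003, -0.112]
contact_force: [-8.3, 2.0, 13.8]
grip_width: 29.3
finger_force: 30.0
```

Emit:
carry_out(plan=[{"tx":0,"ty":0,"tz":0,"rx":0,"ry":0,"rz":0},{"tx":0,"ty":0,"tz":0,"rx":0,"ry":0,"rz":0},{"tx":0,"ty":0,"tz":0,"rx":0,"ry":0,"rz":0},{"tx":0,"ty":0,"tz":0,"rx":0,"ry":0,"rz":0},{"tx":0,"ty":0,"tz":20,"rx":0,"ry":0,"rz":0},{"tx":0,"ty":0,"tz":40,"rx":0,"ry":0,"rz":0},{"tx":0,"ty":0,"tz":20,"rx":0,"ry":0,"rz":0}], gripper=0.3)

```text
time: 47.55
tool_pos: [443.8, -242.2, 121.8]
tcp_rot: [3.14, -0.002, -0.112]
contact_force: [0.4, -0.4, -0.6]
grip_width: 64.4
finger_force: 0.0
```

Emit:
carry_out(plan=[{"tx":2,"ty":25,"tz":0,"rx":0,"ry":0,"rz":0},{"tx":2,"ty":25,"tz":0,"rx":0,"ry":0,"rz":0},{"tx":0,"ty":0,"tz":0,"rx":0,"ry":0,"rz":0},{"tx":0,"ty":0,"tz":0,"rx":0,"ry":0,"rz":0},{"tx":0,"ty":0,"tz":-25,"rx":0,"ry":0,"rz":0},{"tx":0,"ty":0,"tz":-25,"rx":0,"ry":0,"rz":0},{"tx":0,"ty":0,"tz":-20,"rx":0,"ry":0,"rz":0},{"tx":0,"ty":0,"tz":-10,"rx":0,"ry":0,"rz":0},{"tx":0,"ty":0,"tz":0,"rx":0,"ry":0,"rz":0},{"tx":0,"ty":0,"tz":0,"rx":0,"ry":0,"rz":0}], gripper=1)

```text
time: 48.55
tool_pos: [447.3, -192.3, 39.9]
tcp_rot: [3.141, -0.001, -0.113]
contact_force: [-0.1, -0.1, -0.3]
grip_width: 0.3
finger_force: 0.0
```

Emit:
carry_out(plan=[{"tx":0,"ty":0,"tz":-4,"rx":0,"ry":0,"rz":0},{"tx":0,"ty":0,"tz":-3,"rx":0,"ry":0,"rz":0},{"tx":0,"ty":0,"tz":-2,"rx":0,"ry":0,"rz":0},{"tx":0,"ty":0,"tz":0,"rx":0,"ry":0,"rz":0}])

```text
time: 48.95
tool_pos: [447.1, -191.7, 30.8]
tcp_rot: [3.141, -0.001, -0.112]
contact_force: [0.4, 0.4, 1.6]
grip_width: 0.8
finger_force: 0.5
```

Emit:
carry_out(plan=[{"tx":0,"ty":0,"tz":-1,"rx":0,"ry":0,"rz":0},{"tx":0,"ty":0,"tz":0,"rx":0,"ry":0,"rz":0}])

```text
time: 49.15
tool_pos: [447.2, -191.7, 30.6]
tcp_rot: [3.141, -0.001, -0.112]
contact_force: [-1.7, 2.0, 12.2]
grip_width: 0.4
finger_force: 5.9
```

The lid is shut, standing firm at 30.6 mm. I'll back away and hand in.

Emit:
carry_out(plan=[{"tx":0,"ty":0,"tz":15,"rx":0,"ry":0,"rz":0},{"tx":0,"ty":0,"tz":40,"rx":0,"ry":0,"rz":0},{"tx":0,"ty":0,"tz":40,"rx":0,"ry":0,"rz":0},{"tx":0,"ty":0,"tz":40,"rx":0,"ry":0,"rz":0},{"tx":0,"ty":0,"tz":0,"rx":0,"ry":0,"rz":0},{"tx":0,"ty":0,"tz":0,"rx":0,"ry":0,"rz":0}])

```text
time: 49.75
tool_pos: [447.2, -191.7, 165.1]
tcp_rot: [3.141, -0.002, -0.112]
contact_force: [0.3, 0.4, -0.5]
grip_width: 0.3
finger_force: 0.0
```

```bash
python3 - <<'E'
from h import *
o=bot.get_obs();print(o['time'],o['tool_pos'],o['contact_force'])
print(bot.close_job())
E
```

```text
49.75 [ 447.17963013 -191.70568328  165.10439817] [ 0.28281755  0.40002967 -0.46982254]
the job is handed in; nothing more can be done
None
```

I handed the job in at about 50 s: the one coil is in the black tray, all three bearings are pressed home in the farthest housing, and the lid is shut on the empty case; no verdict was returned.

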